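# Daily check of the laboratory balance

### The job

Do the daily check of the balance: take the pail that was left on the pan and hang it by its bail on the hook stand, then press the green zero key with the pan empty. Next put each check weight that is on the bench, from the smallest to the largest, alone, upright and centred on the pan, let go of it and leave it there for a good second, then move it to the felt of the wooden tray, where all of them must stand upright at the end. Set things down gently, never push the pan down to its stop, leave the pail hanging and the pan empty, and do not disturb the other things on the bench.

Things in the scene. Friction and masses are not known exactly. Their poses are not given: they have to be found in the camera images.
- balance: white top-pan balance, fixed to the bench, 300 (x) x 210 (y) mm. Origin: centre of its underside. Rear part (x from -50 to +150 mm) 65 mm high under the pan, lower front deck (x from -150 to -50 mm) 45 mm high with display and keys; front edge with the keys at its -x side.
- pan_top (a point): centre of the upper face of the round flat steel pan (130 mm diameter, 6 mm thick, no rim); 45 mm behind the balance's origin along its +x, 91 mm above the bench when empty; moves with the pan.
- pan (a joint): how far the sprung pan has sunk, m: 0 empty, bottom stop at 0.014. Spring 1500 N/m, so it sinks about 6.5 mm per kg (plus under 0.2 mm); 0.0125 or more counts as overloaded.
- zero_key_top (a point): centre of the top of the green zero key (round, 24 mm diameter, in a grey collar) on the balance's front deck, right-hand corner seen from the robot, 67 mm above the bench; pressed straight down.
- zero_key (a joint): how far the zero key is pressed, m: 0 up, 0.006 fully down (about 5 N); it springs back. It registers beyond 0.004.
- hook: fixed steel hook stand: round foot 100 mm diameter, upright post 16 mm diameter and 260 mm high at its origin (origin: centre of the foot's underside). A level rod of 8 mm diameter leaves the post along the stand's -x at 240 mm height and ends 114 mm from the post's axis in an upturned tip whose top is at 266 mm.
- hook_seat (a point): point on the top of the hook's level rod where a handle should lie: 80 mm from the post's axis along the stand's -x, 244 mm above the bench.
- pail: open aluminium weighing pail, 64 mm wide at the foot, 76 mm at the rim, 70 mm high, 110 to 200 g, with a rigid (not swinging) bail over the top: two brass uprights and a orange grip bar. Origin: centre of its underside; z up through the mouth, bail lies in its y-z plane. Stands on the pan at the start.
- bail (a point): centre of the bail's straight orange grip bar (10 mm thick along the pail's x, 14 mm high, 82 mm long along the pail's y), 140 mm above the pail's underside, 70 mm above its rim.
- tray: fixed wooden tray with blue felt, 316 (x) x 136 (y) mm outside, felt 304 x 124 mm, rim 14 mm high. Origin: centre of its underside; felt surface 6 mm above it.
- w1: steel check weight with one green band, 42 mm diameter, cylindrical body 28 mm high, with a 18 mm knob on a thin neck up to 54 mm total, 300 g. Origin: centre of its underside; z up through the knob. May be absent (None from the start).
- w2: steel check weight with one yellow band, 48 mm diameter, cylindrical body 31 mm high, with a 21 mm knob on a thin neck up to 60 mm total, 450 g. Origin: centre of its underside; z up through the knob. May be absent (None from the start).
- w3: steel check weight with one orange band, 54 mm diameter, cylindrical body 34 mm high, with a 24 mm knob on a thin neck up to 65 mm total, 600 g. Origin: centre of its underside; z up through the knob. May be absent (None from the start).
- w4: steel check weight with one red band, 60 mm diameter, cylindrical body 37 mm high, with a 26 mm knob on a thin neck up to 70 mm total, 800 g. Origin: centre of its underside; z up through the knob. May be absent (None from the start).
- dish: shallow glass dish, 76 mm across, 16 mm high, loose bystander, not part of the job. Origin: centre of its underside.
- beaker: glass beaker, 68 mm across, 90 mm high, loose bystander, not part of the job. Origin: centre of its underside.
- reagent: amber glass jar with white lid, 68 mm across, 140 mm high, loose bystander, not part of the job. Origin: centre of its underside.
- spatula: small flat spatula lying on the bench, 140 mm long, loose bystander, not part of the job. Origin: the tool's own middle region.
- crucible: white porcelain crucible, 48 mm across, 45 mm high, loose bystander, not part of the job. Origin: centre of its underside.
Not all that is in view belongs to the job. Leave any blue look-alike of the w3 alone. What is shaped like the pail but red is not meant.

How it is judged:
By the outcome, as a careful person would: the job done as asked, in the order asked, and still so for the second after the job is handed in, with the robot touching nothing.
Of w1, w2, w3, w4 only 3 to 4 are there at a start; the rules pass over those that are not, and their reading is None.
At some moment in a run one of w1, w2, w3, w4 may be knocked a few centimetres aside while the robot is not near it.
It also fails if it takes over 210 s, if anything falls off the work surface, if the arm or the gripper's body presses on something with over 40 N, if the wrist force passes 120 N, or if a joint passes its speed limit or range.

### The arm

A 7-joint arm with a two-finger parallel gripper is mounted at the origin on the work surface. World frame = base frame: x ahead of the robot, y to its left, z up, the work surface at z = 0. Lengths are in m, angles in rad, forces in N, time in s.
With the tool pointing down it reaches from about 0.4 to 0.85 m from the base axis. Payload 10.4 kg.
Tool frame: the origin (TCP) lies at the very end of the fingers, on their centre line; the grasp point (between the pads) lies 19 mm behind it; z points along the fingers, y is the direction in which the jaws open and shut (so a half turn about z gives the same grasp; the last joint's range is limited). The gripper opens to 87 mm and grips with 3 to 60 N. Pads are 19 mm wide; open, the fingers measure 117 mm over their backs; the gripper's body (75 mm by 190 mm) begins 51 mm behind the grasp point.
Start: joints at [-1.146, 0.332, -0.065, 1.46, 0.022, 1.35, -0.088], TCP at [0.271, 0.563, 0.223] pointing down, gripper open.
Joint ranges: [-2.6, 2.6], [-0.5, 2.12], [-1.47, 1.34], [0.16, 2.42], [-1.27, 4.41], [0.06, 2.06], [-2.6, 2.6]. Speed limits (rad/s): [2.22, 2.22, 2.79, 2.79, 3.14, 3.14, 3.14].

### API

Orientations are given as a unit quaternion [x, y, z, w].
In Python, from bench import read_state, imaging, r gives the robot as it stands. The module is installed in compiled form; this text tells all that it offers.
- The arm moves only by the tool move_arm, never from a script. Its argument "series" is a list of rows, each a list of 4 numbers: the shift along the tool's x, y, z in m, then the turn about the tool's z in rad. In form: [[x, y, z, roll], ...]. A call has 1 to 20 rows; each row is the pose to reach, as a shift and turn from the pose commanded when the call began, along the tool's axes at that moment; what a row does not reach only later rows make up. A row lasts 1/10 s, in which the tool goes at most 50 mm and 8.59 degrees, less where a joint would pass 70% of its speed; a pose out of reach is approached as far as the arm can. A call with a gripper value outside its range is refused whole. "claw" is the gripper's target within -1 to 1 (fully open at 1, half-way at 0, shut at -1), set as the call begins (left out, the last holds). The fingers move at their own pace and stop on an object; "newtons" is the grip in N (left out, the last holds). Time passes only in rows, so rows that repeat a pose let the fingers close. It gives the time, the measured TCP pose, the force and the opening at its end, in the units of the state.
- read_state(): the state, without advancing time (a new reading comes with each control period).
- imaging.camera(name): name is "side" or "top" or "wrist"; returns (picture, depth): 420x560x3 uint8, red, green, blue; 420x560 float32, m along the optical axis (not along the pixel's ray), 0 where there is no reading.
- imaging.get_calibration(name): a dict with "camera_matrix" (3x3 intrinsics, pixels), "k1" (the pictures are not rectified: a ray, as slopes to the right and down, at radius r is drawn at 1 + k1 r^2 times it, then the intrinsics apply), "R" (3x3) and "t" (3): a world point X has camera coordinates R X + t. Camera axes: x right, y down, z forward; pixel columns grow to the right and rows downward; lengths in m; the calibration is good to about 2 mm. A picture is of the moment at which its call begins: read the wrist's pose just before it. get_calibration takes no time and is no camera call; for the wrist camera it gives the pose at the moment of the call.
- r.close_job(): hands the job in, once; it reports no verdict.
The state is a dict: "time": time; "joint_positions": joint angles; "joint_vel": joint speeds; "joint_torque": joint torques, N m; "ee_pos": TCP position; "eef_rot": TCP orientation; "ft_force": force on the tool from outside, world axes, zero at the start; "torque": the same for the moment, N m; "width": finger opening in m.
Only numpy, scipy, OpenCV 4.12 (cv2) and the standard library are available. Lean on these libraries where they do the work, as an engineer would, in place of code of your own. Each camera call takes 0.05 s, during which the arm holds its last target.

## Working session

There is one attempt and no reset: what is moved stays moved. The work goes in short steps, Python scripts to look and compute and a tool call to move; the robot and the scene stay as the last step left them, time stands still between calls to the robot, and variables do not carry over. Pictures are saved under pics/ and viewed, and the job is handed in when it is done.

Besides the shell and the picture viewer there is one more tool, called after "Request:" as a command line: name --pt "numbers of a row" for each row, then --argument value for the rest. move_arm: Moves the arm, as the interface text tells. Its arguments: {"type":"object","properties":{"series":{"type":"array","items":{"type":"array","items":{"type":"number"}}},"claw":{"type":"number"},"newtons":{"type":"number"}},"required":["series"]}

```bash
mkdir -p pics; cat > h.py <<'E'
import numpy as np, cv2
from bench import read_state, imaging, r
def snap(n,f=None):
    c=imaging.get_calibration(n); p,d=imaging.camera(n)
    np.savez('last_%s.npz'%n,p=p,d=d,K=c['camera_matrix'],k1=c['k1'],R=c['R'],t=c['t'])
    if f: cv2.imwrite('pics/%s.png'%f,p[:,:,::-1])
    return p,d,c
def ld(n):
    z=np.load('last_%s.npz'%n); return z['p'],z['d'],dict(camera_matrix=z['K'],k1=float(z['k1']),R=z['R'],t=z['t'])
def slopes(c,uv):
    K=np.array(c['camera_matrix']); uv=np.atleast_2d(uv).astype(float)
    return cv2.undistortPoints(uv[:,None,:],K,np.array([c['k1'],0,0,0.]))[:,0,:]
def onplane(c,uv,z):
    R=np.array(c['R']);t=np.array(c['t']); s=slopes(c,uv)
    d=np.c_[s,np.ones(len(s))]@R; o=-R.T@t
    return o+d*((z-o[2])/d[:,2])[:,None]
def cloud(d,c):
    R=np.array(c['R']);t=np.array(c['t']);h,w=d.shape
    u,v=np.meshgrid(np.arange(w),np.arange(h)); s=slopes(c,np.c_[u.ravel(),v.ravel()])
    P=(np.c_[s,np.ones(len(s))]*d.reshape(-1,1)-t)@R
    P[d.ravel()==0]=np.nan
    return P.reshape(h,w,3)
def proj(c,X):
    X=np.atleast_2d(X).astype(float);R=np.array(c['R']);t=np.array(c['t'])
    return cv2.projectPoints(X,cv2.Rodrigues(R)[0],t,np.array(c['camera_matrix']),np.array([c['k1'],0,0,0.]))[0][:,0]
E
python3 - <<'E'
from h import *
s=read_state();print({k:np.round(v,3) for k,v in s.items()})
for n in ('side','top','wrist'):
    p,d,c=snap(n,n+'0'); print(n,c['k1'],np.round(-np.array(c['R']).T@c['t'],3),(d==0).mean())
E
```

```text
{'time': np.float64(0.0), 'joint_positions': array([-1.146,  0.333, -0.065,  1.461,  0.022,  1.35 , -0.089]), 'joint_vel': array([ 0.001, -0.001,  0.002, -0.002, -0.   ,  0.   ,  0.002]), 'joint_torque': array([ 0.0000e+00, -6.2327e+01,  2.5000e-02, -3.8990e+01, -6.1000e-02,
        4.0000e-02,  0.0000e+00]), 'ee_pos': array([0.27 , 0.563, 0.222]), 'eef_rot': array([ 0.222,  0.975, -0.001, -0.   ]), 'ft_force': array([ 1.095, -0.207,  0.576]), 'torque': array([ 0.016, -0.027, -0.079]), 'width': np.float64(0.087)}
side -0.09233637201537503 [-0.003 -0.843  0.831] 0.004141156462585034
top -0.20876084077791918 [0.496 0.06  1.637] 0.003873299319727891
wrist -0.03745490825716971 [0.21  0.591 0.383] 0.030943877551020408
```

View pics/top0.png

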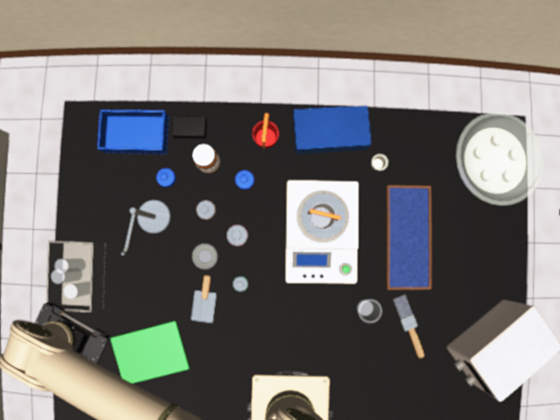

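View pics/side0.png

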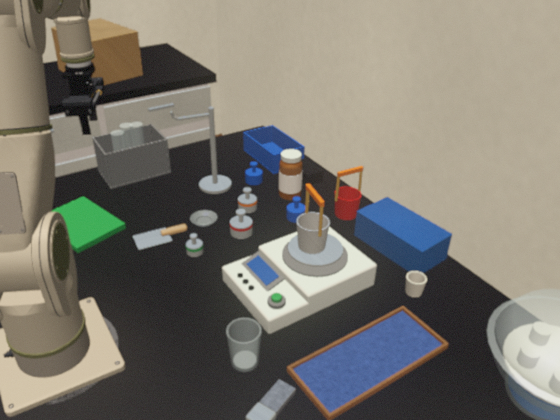

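View pics/wrist0.png

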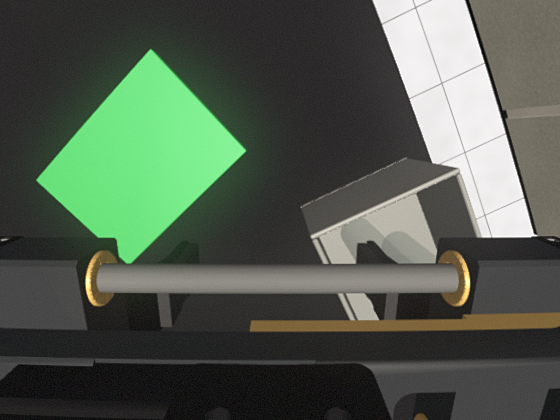

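```bash
python3 - <<'E'
from h import *
p,d,c=ld('side')
a=cv2.resize(p[140:270,140:340],(800,520),interpolation=cv2.INTER_CUBIC);cv2.imwrite('pics/sc.png',a[:,:,::-1])
p,d,c=ld('top')
a=cv2.resize(p[160:310,110:310],(800,600),interpolation=cv2.INTER_CUBIC);cv2.imwrite('pics/tc.png',a[:,:,::-1])
E
```

```text
(no output)
```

View pics/sc.png

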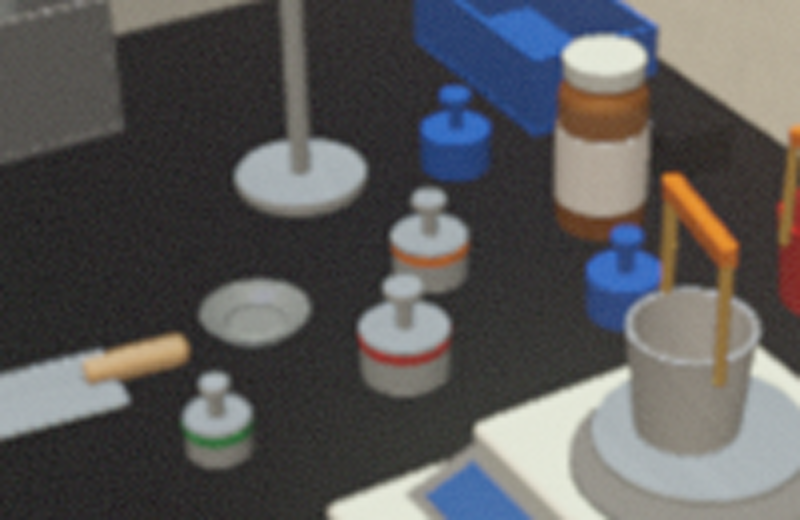

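View pics/tc.png

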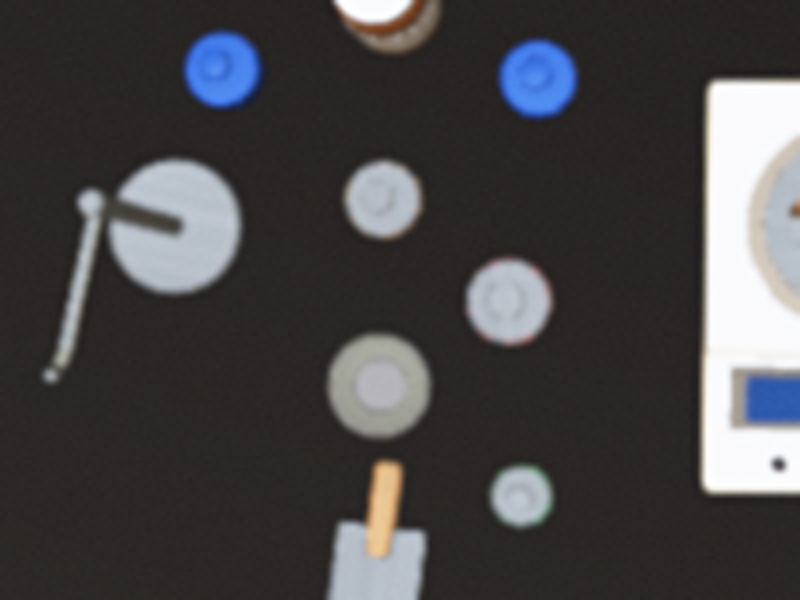

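```bash
python3 - <<'E'
from h import *
p,d,c=ld('top'); P=cloud(d,c)
g=cv2.cvtColor(p,cv2.COLOR_RGB2GRAY)
def near(u,v,r):
    yy,xx=np.mgrid[:420,:560]; return (xx-u)**2+(yy-v)**2<r*r
def info(n,u,v,r,z,zt):
    m=near(u,v,r)&(g>70); 
    k,l,st,ce=cv2.connectedComponentsWithStats(m.astype(np.uint8))
    i=l[v,u] or 1+np.argmax(st[1:,4]); cnt=cv2.findContours((l==i).astype(np.uint8),cv2.RETR_EXTERNAL,cv2.CHAIN_APPROX_NONE)[0][0]
    (a,b),rr=cv2.minEnclosingCircle(cnt); W=onplane(c,[[a,b],[a+rr,b],ce[i]],z)
    mm=near(a,b,rr*.8); print(n,(round(a,1),round(b,1),round(rr,1)),'xyz',np.round(W[0],4),'cent',np.round(W[2],4),'rad',np.round(abs(W[1]-W[0]).max(),4),'zdepth',np.round(np.nanpercentile(P[mm][:,2],[50,98]),4),'kn',np.round(np.nanmean(P[mm&(P[...,2]>zt)],0),4))
info('w3',206,209,14,.034,.050)
info('w4',237,235,14,.037,.055)
info('w1',240,284,12,.028,.042)
info('dish',205,257,17,.016,.1)
# key
hsv=cv2.cvtColor(p,cv2.COLOR_RGB2HSV)
m=(hsv[...,0]>40)&(hsv[...,0]<85)&(hsv[...,1]>90)&near(346,269,12); ys,xs=np.nonzero(m);print('key',xs.mean(),ys.mean(),onplane(c,[[xs.mean(),ys.mean()]],.067))
m=(hsv[...,0]>5)&(hsv[...,0]<20)&(hsv[...,1]>150)&near(324,213,25); print('bar',np.nanmedian(P[m],0)); ys,xs=np.nonzero(m); 
(ce,wh,an)=cv2.minAreaRect(np.c_[xs,ys].astype(np.float32));print(ce,wh,an)
bx=cv2.boxPoints((ce,wh,an)); print(onplane(c,bx,.091-.001+.147)); print('c',onplane(c,[ce],.238))
# balance corners
m=((g>200)&near(322,231,75)).astype(np.uint8); m=cv2.morphologyEx(m,cv2.MORPH_CLOSE,np.ones((25,25)))
cn=max(cv2.findContours(m,0,1)[0],key=cv2.contourArea); rc=cv2.minAreaRect(cn);print('bal',rc,onplane(c,cv2.boxPoints(rc),.06))
# tray
m=((hsv[...,0]>100)&(hsv[...,0]<130)&(hsv[...,1]>80)&(g>25)).astype(np.uint8); m[:, :380]=0;m[:180]=0;m[300:]=0;m[:,440:]=0
cn=max(cv2.findContours(m,0,1)[0],key=cv2.contourArea); rc=cv2.minAreaRect(cn);print('tray',rc,onplane(c,cv2.boxPoints(rc),.006).round(4),onplane(c,[rc[0]],.006))
# hook: points high
m=(P[...,2]>.2)&near(135,230,40); ys,xs=np.nonzero(m);Q=P[m];print(len(Q)); 
for q,x,y in sorted(zip(Q.tolist(),xs,ys),key=lambda a:a[0][0])[::3]: print(np.round(q,3),x,y)
info('foot',160,217,17,.008,.1)
E
```

```text
w3 (205.5, 209.5, 10.1) xyz [0.6096 0.2637 0.034 ] cent [0.6099 0.2641 0.034 ] rad 0.0302 zdepth [0.0353 0.0694] kn [0.6094 0.2632 0.0633]
w4 (236.7, 234.9, 11.2) xyz [0.5366 0.1681 0.037 ] cent [0.5367 0.1683 0.037 ] rad 0.033 zdepth [0.039  0.0733] kn [0.5355 0.1685 0.0691]
w1 (240.0, 283.5, 8.2) xyz [0.3931 0.1548 0.028 ] cent [0.3928 0.1552 0.028 ] rad 0.0243 zdepth [0.029  0.0573] kn [0.3942 0.1565 0.0532]
dish (204.3, 255.9, 13.3) xyz [0.4714 0.2649 0.016 ] cent [0.4713 0.2647 0.016 ] rad 0.0401 zdepth [0.0079 0.0179] kn [nan nan nan]
key 345.7567567567568 268.7567567567568 [[ 0.44585508 -0.1531547   0.067     ]]
bar [ 0.59210962 -0.08512276  0.23698234]
(324.5530700683594, 213.79647827148438) (29.575437545776367, 3.870469808578491) 14.620874404907227
[[ 0.59634426 -0.03299271  0.237     ]
 [ 0.60616329 -0.03531177  0.237     ]
 [ 0.5887795  -0.11039703  0.237     ]
 [ 0.5789529  -0.10803223  0.237     ]]
c [[ 0.59249726 -0.07153891  0.238     ]]
bal ((321.5, 231.5), (101.0, 71.0), 90.0) [[ 0.69801777  0.02709614  0.06      ]
 [ 0.7044012  -0.18252706  0.06      ]
 [ 0.40758024
[... 1568 characters left out ...]
 134 213
[0.58  0.421 0.217] 138 214
[0.581 0.421 0.238] 136 213
[0.582 0.429 0.259] 131 212
[0.582 0.424 0.257] 133 212
[0.583 0.421 0.205] 139 213
[0.584 0.418 0.23 ] 138 212
[0.585 0.426 0.26 ] 132 211
[0.585 0.419 0.257] 135 211
[0.586 0.417 0.245] 137 211
[0.587 0.429 0.261] 131 210
[0.587 0.421 0.26 ] 134 210
[0.588 0.419 0.248] 136 210
[0.589 0.429 0.263] 131 209
[0.59  0.433 0.256] 130 209
[0.59  0.42  0.255] 135 209
[0.592 0.419 0.238] 137 209
[0.593 0.425 0.256] 133 208
[0.594 0.424 0.24 ] 135 208
foot (158.0, 217.0, 16.3) xyz [0.5846 0.4116 0.008 ] cent [0.5856 0.4147 0.008 ] rad 0.0502 zdepth [0.0115 0.1077] kn [0.5847 0.421  0.1161]<stdin>:11: RuntimeWarning: Mean of empty slice
```

```bash
cat >> h.py <<'E'
from scipy.spatial.transform import Rotation as Ro
def go(pos,jaw=None):
    """print shift in tool axes to reach pos; jaw = wanted world angle (deg) of tool y (mod 180)"""
    s=read_state(); R=Ro.from_quat(s['eef_rot']).as_matrix(); d=R.T@(np.array(pos)-s['ee_pos'])
    a=np.degrees(np.arctan2(R[1,1],R[0,1])); roll=0
    if jaw is not None: roll=-((jaw-a+90)%180-90)
    print('t',round(s['time'],2),'ee',np.round(s['ee_pos'],4),'jaw',round(a,1),'tilt',np.round(R[:2,2],4),'shift',np.round(d,4),'roll',round(np.radians(roll),3),'alt',round(np.radians(roll-np.sign(roll)*180),3),'dist',round(np.linalg.norm(d),3))
    return s
E
python3 - <<'E'
from h import *
go([0.588,-0.093,0.40],-12)
E
```

```text
t 0.15 ee [0.2705 0.5631 0.222 ] jaw 64.3 tilt [-0.0004 -0.0009] shift [-0.5703 -0.4541 -0.1776] roll 1.332 alt -1.809 dist 0.75
```

Request:
move_arm --pt "0 0 -0.05 0" --pt "0 0 -0.1 0" --pt "0 0 -0.178 0.1" --pt "-0.57 -0.454 -0.178 1.332" --pt "-0.57 -0.454 -0.178 1.332" --pt "-0.57 -0.454 -0.178 1.332" --pt "-0.57 -0.454 -0.178 1.332" --pt "-0.57 -0.454 -0.178 1.332" --pt "-0.57 -0.454 -0.178 1.332" --pt "-0.57 -0.454 -0.178 1.332" --pt "-0.57 -0.454 -0.178 1.332" --pt "-0.57 -0.454 -0.178 1.332" --pt "-0.57 -0.454 -0.178 1.332" --pt "-0.57 -0.454 -0.178 1.332" --pt "-0.57 -0.454 -0.178 1.332" --pt "-0.57 -0.454 -0.178 1.332" --pt "-0.57 -0.454 -0.178 1.332" --pt "-0.57 -0.454 -0.178 1.332" --pt "-0.57 -0.454 -0.178 1.332" --pt "-0.57 -0.454 -0.178 1.332" --claw 1

```text
time: 2.15
ee_pos: [0.5878, -0.093, 0.4]
eef_rot: [0.777, 0.629, -0.0, -0.0]
ft_force: [-0.2, 0.9, 0.9]
width: 0.0868
```

```bash
python3 - <<'E'
from h import *
go([0.588,-0.093,0.25],-12)
p,d,c=snap('wrist','w1'); P=cloud(d,c)
hsv=cv2.cvtColor(p,cv2.COLOR_RGB2HSV)
m=((hsv[...,0]>5)&(hsv[...,0]<20)&(hsv[...,1]>150)).astype(np.uint8)
n,l,st,ce=cv2.connectedComponentsWithStats(m)
for i in range(1,n):
    if st[i,4]>100: print(ce[i],st[i],np.nanmedian(P[l==i],0).round(3))
i=1+np.argmax(st[1:,4]);ys,xs=np.nonzero(l==i)
rc=cv2.minAreaRect(np.c_[xs,ys].astype(np.float32));print(rc)
print(onplane(c,cv2.boxPoints(rc),.237).round(4),onplane(c,[rc[0]],.237))
p,d,c=snap('side','s1');snap('top','t1')
E
```

```text
t 2.15 ee [ 0.5878 -0.093   0.4   ] jaw -12.0 tilt [-0.0009 -0.0001] shift [0.     0.0003 0.15  ] roll -0.001 alt 3.141 dist 0.15
[403.10655738   8.06557377] [388   0  39  23 122] [0.796 0.097 0.1  ]
[473.24347826  14.50434783] [468   0  10  31 115] [ 1.379  0.244 -0.675]
[277.375      181.07692308] [273 138   8  77 208] [ 0.591 -0.075  0.236]
((276.5, 176.0), (76.0, 7.0), 90.0)
[[ 0.5962 -0.0305  0.237 ]
 [ 0.6031 -0.032   0.237 ]
 [ 0.5867 -0.1091  0.237 ]
 [ 0.5795 -0.1076  0.237 ]] [[ 0.59160522 -0.06870637  0.237     ]]
```

View pics/w1.png

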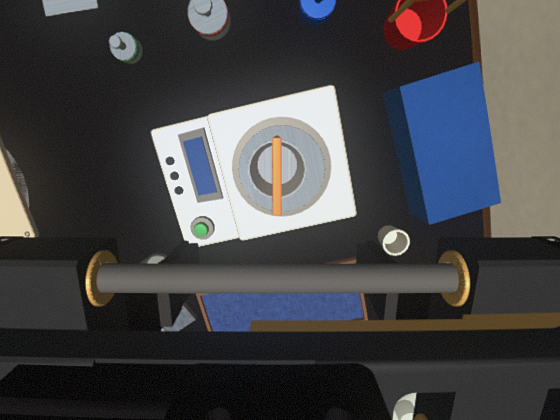

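View pics/t1.png

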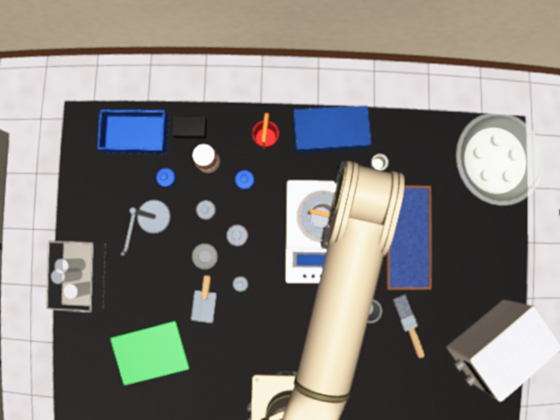

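Request:
move_arm --pt "0.001 0 0.04 0" --pt "0.001 0 0.08 0" --pt "0.001 0 0.12 0" --pt "0.001 0 0.15 0" --pt "0.001 0 0.17 0" --pt "0.001 0 0.182 0" --pt "0.001 0 0.188 0" --pt "0.001 0 0.188 0" --pt "0.001 0 0.188 0" --claw 1

```text
time: 3.2
ee_pos: [0.5886, -0.0916, 0.2137]
eef_rot: [0.777, 0.63, 0.001, 0.0]
ft_force: [0.2, 0.1, -0.8]
width: 0.087
```

Request:
move_arm --pt "0 0 0 0" --pt "0 0 0 0" --pt "0 0 0 0" --pt "0 0 0 0" --pt "0 0 0 0" --pt "0 0 0 0" --pt "0 0 0 0" --pt "0 0 0 0" --pt "0 0 0 0" --pt "0 0 0 0" --claw -1 --newtons 30

```text
time: 4.2
ee_pos: [0.5881, -0.0917, 0.2125]
eef_rot: [0.777, 0.629, 0.0, -0.0]
ft_force: [-0.1, 0.3, 0.4]
width: 0.0151
```

Request:
move_arm --pt "0 0 0 0" --pt "0 0 0 0" --pt "0 0 0 0" --pt "0 0 0 0" --pt "0 0 0 0"

```text
time: 4.7
ee_pos: [0.588, -0.0916, 0.2125]
eef_rot: [0.777, 0.629, 0.0, -0.0]
ft_force: [-0.4, 0.2, -0.3]
width: 0.0095
```

Gripped (about 10 mm). Lift gently.

Request:
move_arm --pt "0 0 -0.003 0" --pt "0 0 -0.008 0" --pt "0 0 -0.016 0" --pt "0 0 -0.026 0" --pt "0 0 -0.038 0" --pt "0 0 -0.05 0" --pt "0 0 -0.062 0" --pt "0 0 -0.074 0" --pt "0 0 -0.082 0" --pt "0 0 -0.085 0" --pt "0 0 -0.085 0" --pt "0 0 -0.085 0"

```text
time: 5.9
ee_pos: [0.5879, -0.0916, 0.297]
eef_rot: [0.777, 0.63, -0.0, -0.0]
ft_force: [0.1, 0.8, -1.7]
width: 0.0101
```

```bash
python3 - <<'E'
from h import *
s=read_state(); print(s['ft_force'].round(2),s['torque'].round(3),s['width'],s['ee_pos'].round(4))
p,d,c=snap('wrist','w2');snap('side','s2')
# hook from top: foot & post, from first top image
p=cv2.imread('pics/top0.png')[:,:,::-1]; c=imaging.get_calibration('top')
a=cv2.resize(p[190:270,105:185],(800,800),interpolation=cv2.INTER_CUBIC)[:600];cv2.imwrite('pics/hk.png',a[:,:,::-1])
cs=imaging.get_calibration('side');p=cv2.imread('pics/side0.png')
a=cv2.resize(p[90:200,140:280],(763,600),interpolation=cv2.INTER_CUBIC);cv2.imwrite('pics/hks.png',a)
for X in ([.5870,.4255,.26],[.508,.44,.244],[.472,.446,.266]): print(proj(c,X),proj(cs,X))
E
```

```text
[ 0.14  0.82 -1.68] [-0.126  0.092  0.003] 0.01006683012616308 [ 0.5879 -0.0916  0.297 ]
[[132.38603626 210.05890109]] [[211.4715103  107.64605227]]
[[127.30670353 240.59992693]] [[184.16462681 116.77756764]]
[[122.27059517 254.40353792]] [[170.69122127 111.34798967]]
```

View pics/hk.png

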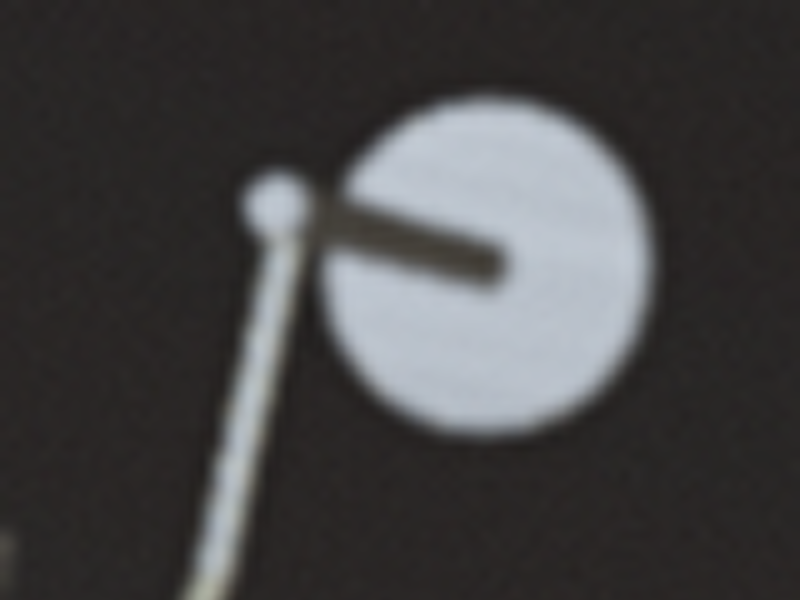

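View pics/hks.png

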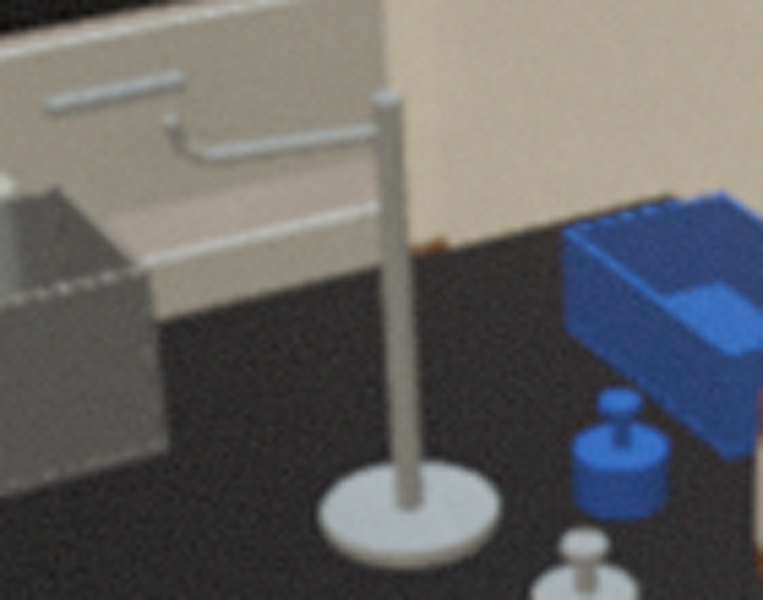

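View pics/s2.png

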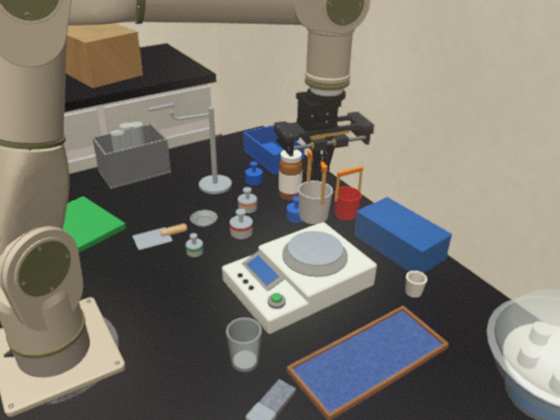

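```bash
python3 - <<'E'
from h import *
go([0.416,0.433,0.268],-10)
go([0.505,0.4177,0.268],-10)
E
```

```text
t 6.0 ee [ 0.5878 -0.0916  0.2969] jaw -12.0 tilt [-0.001   0.0001] shift [ 0.4775 -0.2768  0.0291] roll -0.034 alt 3.107 dist 0.553
t 6.0 ee [ 0.5878 -0.0916  0.2969] jaw -12.0 tilt [-0.001   0.0001] shift [ 0.481  -0.1866  0.029 ] roll -0.034 alt 3.107 dist 0.517
```

View pics/w2.png

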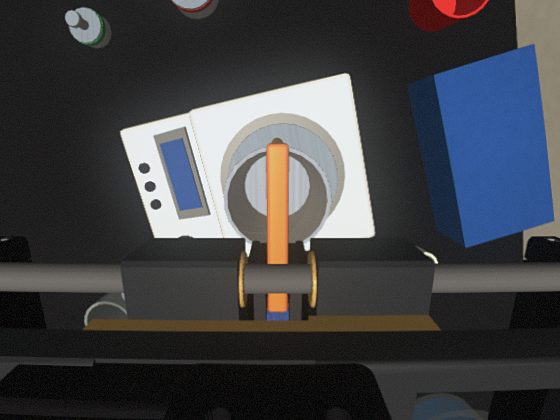

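Request:
move_arm --pt "0.007 -0.004 0.0 0" --pt "0.024 -0.014 0.002 0" --pt "0.048 -0.028 0.004 0" --pt "0.08 -0.046 0.006 -0.005" --pt "0.115 -0.067 0.008 -0.01" --pt "0.15 -0.087 0.01 -0.015" --pt "0.185 -0.107 0.012 -0.02" --pt "0.22 -0.128 0.014 -0.025" --pt "0.255 -0.148 0.016 -0.03" --pt "0.29 -0.168 0.018 -0.034" --pt "0.325 -0.188 0.02 -0.034" --pt "0.36 -0.209 0.022 -0.034" --pt "0.395 -0.229 0.025 -0.034" --pt "0.425 -0.246 0.027 -0.034" --pt "0.45 -0.261 0.028 -0.034" --pt "0.467 -0.271 0.029 -0.034" --pt "0.475 -0.276 0.029 -0.034" --pt "0.4775 -0.277 0.029 -0.034" --pt "0.4775 -0.277 0.029 -0.034" --pt "0.4775 -0.277 0.029 -0.034"

```text
time: 8.0
ee_pos: [0.4172, 0.4315, 0.2688]
eef_rot: [0.767, 0.642, 0.0, 0.0]
ft_force: [-0.3, 0.7, -2.4]
width: 0.0095
```

```bash
python3 - <<'E'
from h import *
go([0.505,0.4177,0.268],-10)
p,d,c=snap('wrist','w3');snap('top','t3');P=cloud(d,c)
p,d,c=snap('side','s3')
a=cv2.resize(p[60:220,90:290],(750,600),interpolation=cv2.INTER_CUBIC);cv2.imwrite('pics/s3c.png',a[:,:,::-1])
E
```

```text
t 8.0 ee [0.4172 0.4315 0.2688] jaw -10.2 tilt [ 0.0006 -0.0001] shift [0.0018 0.0889 0.0009] roll -0.003 alt 3.139 dist 0.089
```

View pics/w3.png

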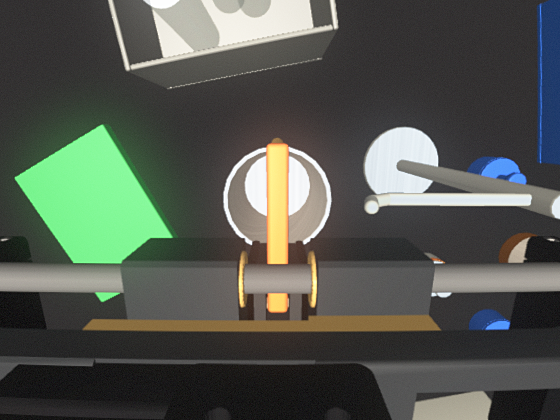

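View pics/s3c.png

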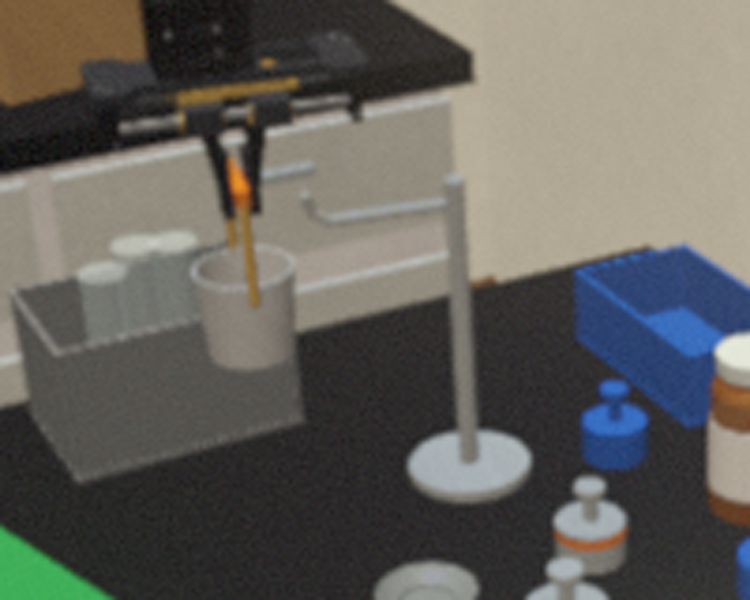

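```bash
python3 - <<'E'
from h import *
p,d,c=ld('wrist')
print('tip',onplane(c,[[372,208]],.266),'rod',onplane(c,[[420,200],[520,200]],.244),'post',onplane(c,[[555,202]],.260))
P=cloud(d,c); hsv=cv2.cvtColor(p,cv2.COLOR_RGB2HSV)
m=(hsv[...,0]>3)&(hsv[...,0]<22)&(hsv[...,1]>150)&(np.abs(np.arange(560)-277)<20)[None]
ys,xs=np.nonzero(m);print(ys.min(),ys.max(),xs.min(),xs.max()); print(np.nanpercentile(P[m][:,2],[20,50,80]))
print('bar ends',onplane(c,[[277.5,145],[278,311]],.268+.0175+.007))
E
```

```text
tip [[0.47181418 0.44995057 0.266     ]] rod [[0.50724904 0.44349523 0.244     ]
 [0.56962127 0.43242082 0.244     ]] post [[0.57826798 0.43306799 0.26      ]]
143 418 266 288
[0.29075761 0.29156897 0.2922052 ]
bar ends [[0.42766378 0.4923203  0.2925    ]
 [0.41381293 0.41374283 0.2925    ]]
```

Request:
move_arm --pt "0.001 0.005 0.001 0" --pt "0.002 0.015 0.001 0" --pt "0.004 0.027 0.001 0" --pt "0.004 0.039 0.001 0" --pt "0.004 0.051 0.001 0" --pt "0.004 0.063 0.001 0" --pt "0.004 0.074 0.001 0" --pt "0.004 0.083 0.001 0" --pt "0.004 0.088 0.001 0" --pt "0.004 0.088 0.001 0" --pt "0.004 0.088 0.001 0"

```text
time: 9.25
ee_pos: [0.5032, 0.4218, 0.2675]
eef_rot: [0.766, 0.643, -0.0, -0.0]
ft_force: [-0.6, -0.5, -2.0]
width: 0.0098
```

```bash
python3 - <<'E'
from h import *
s=go([0.5045,0.4203,0.234],-10);print(s['ft_force'])
snap('wrist','w4')
p,d,c=snap('side','s4')
a=cv2.resize(p[60:220,90:290],(750,600),interpolation=cv2.INTER_CUBIC);cv2.imwrite('pics/s4c.png',a[:,:,::-1])
E
```

```text
t 9.25 ee [0.5032 0.4218 0.2675] jaw -10.0 tilt [-0.0003  0.0002] shift [-0.0013  0.0016  0.0335] roll -0.0 alt 3.141 dist 0.034
[-0.61839729 -0.50176066 -1.99952255]
```

View pics/w4.png

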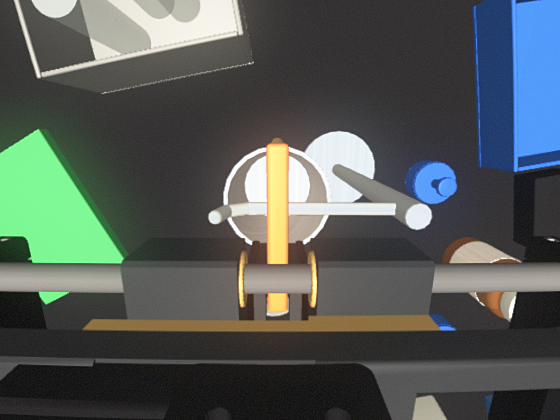

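View pics/s4c.png

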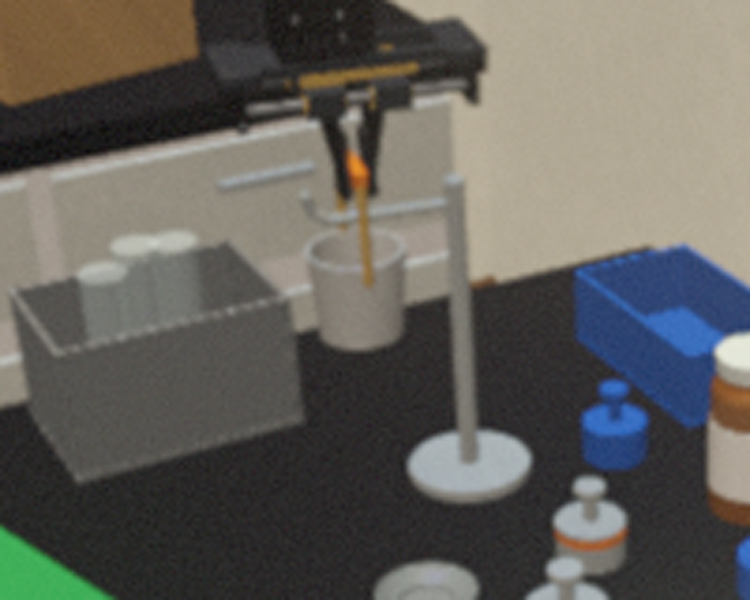

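Request:
move_arm --pt "0 0.001 0.004 0" --pt "0 0.001 0.011 0" --pt "-0.001 0.001 0.018 0" --pt "-0.001 0.001 0.024 0" --pt "-0.001 0.001 0.028 0" --pt "-0.001 0.001 0.03 0" --pt "-0.001 0.001 0.031 0" --pt "-0.001 0.001 0.031 0"

```text
time: 10.15
ee_pos: [0.5044, 0.4204, 0.2366]
eef_rot: [0.766, 0.643, 0.0, -0.0]
ft_force: [0.2, 0.2, -0.5]
width: 0.0095
```

Request:
move_arm --pt "0 0 0.001 0" --pt "0 0 0.001 0" --pt "0 0 0.002 0" --pt "0 0 0.002 0"

```text
time: 10.55
ee_pos: [0.5043, 0.4204, 0.2345]
eef_rot: [0.766, 0.643, -0.0, -0.0]
ft_force: [0.3, -0.2, -2.7]
width: 0.0094
```

Request:
move_arm --pt "0 0 0.0005 0" --pt "0 0 0.001 0" --pt "0 0 0.001 0"

```text
time: 10.85
ee_pos: [0.5044, 0.4204, 0.2337]
eef_rot: [0.766, 0.643, 0.0, -0.0]
ft_force: [-0.8, -0.4, -1.8]
width: 0.0095
```

Request:
move_arm --pt "0 0 0.0005 0" --pt "0 0 0.001 0" --pt "0 0 0.001 0"

```text
time: 11.15
ee_pos: [0.5044, 0.4204, 0.2332]
eef_rot: [0.766, 0.643, 0.0, -0.0]
ft_force: [-2.1, -2.0, 5.1]
width: 0.0095
```

Seated on the rod. Open slowly.

Request:
move_arm --pt "0 0 -0.0005 0" --pt "0 0 -0.0005 0" --pt "0 0 -0.0005 0" --pt "0 0 -0.0005 0" --pt "0 0 -0.0005 0" --pt "0 0 -0.0005 0" --pt "0 0 -0.0005 0" --pt "0 0 -0.0005 0" --claw 0 --newtons 10

```text
time: 11.95
ee_pos: [0.5043, 0.4204, 0.2331]
eef_rot: [0.766, 0.643, 0.0, -0.0]
ft_force: [0.8, -0.7, 0.6]
width: 0.0434
```

```bash
python3 - <<'E'
from h import *
s=read_state();print(s['ft_force'],s['width'])
snap('wrist','w5')
p,d,c=snap('side','s5')
a=cv2.resize(p[60:220,90:290],(750,600),interpolation=cv2.INTER_CUBIC);cv2.imwrite('pics/s5c.png',a[:,:,::-1])
E
```

```text
[ 0.79887809 -0.68991669  0.6067989 ] 0.04335265825209797
```

View pics/w5.png

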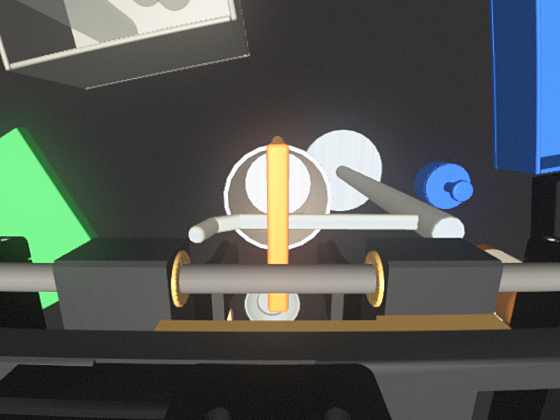

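View pics/s5c.png

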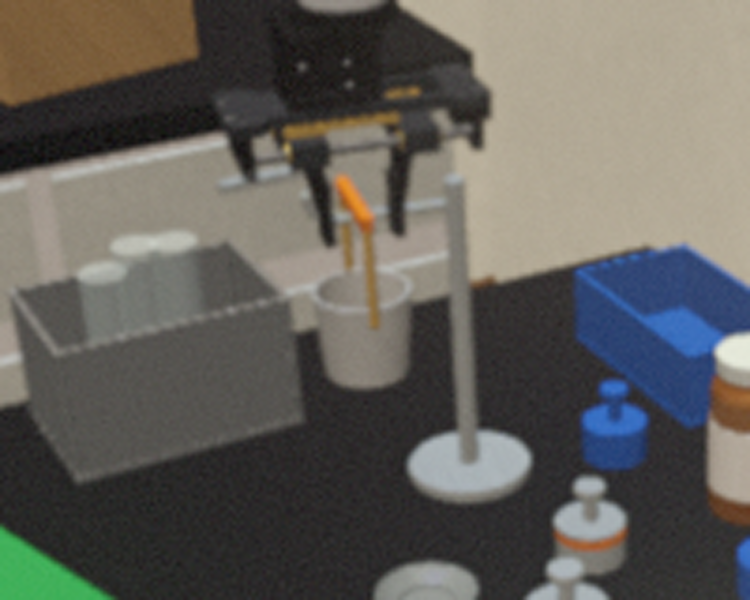

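Request:
move_arm --pt "0 0 -0.01 0" --pt "0 0 -0.03 0" --pt "0 0 -0.06 0" --pt "0 0 -0.1 0" --pt "0 0 -0.14 0" --pt "0 0 -0.16 0" --pt "0 0 -0.165 0" --pt "0 0 -0.165 0" --claw 0

```text
time: 12.85
ee_pos: [0.5045, 0.4204, 0.3984]
eef_rot: [0.766, 0.643, 0.0, -0.0]
ft_force: [0.1, 0.0, -1.0]
width: 0.0431
```

```bash
python3 - <<'E'
from h import *
go([0.55,-0.12,0.40],-10)
E
```

```text
t 12.85 ee [0.5045 0.4204 0.3984] jaw -10.0 tilt [0.0007 0.0006] shift [-0.5242  0.139  -0.0019] roll -0.001 alt 3.141 dist 0.542
```

Request:
move_arm --pt "-0.03 0.008 -0.002 0" --pt "-0.524 0.139 -0.002 0" --pt "-0.524 0.139 -0.002 0" --pt "-0.524 0.139 -0.002 0" --pt "-0.524 0.139 -0.002 0" --pt "-0.524 0.139 -0.002 0" --pt "-0.524 0.139 -0.002 0" --pt "-0.524 0.139 -0.002 0" --pt "-0.524 0.139 -0.002 0" --pt "-0.524 0.139 -0.002 0" --pt "-0.524 0.139 -0.002 0" --pt "-0.524 0.139 -0.002 0" --pt "-0.524 0.139 -0.002 0" --pt "-0.524 0.139 -0.002 0" --pt "-0.524 0.139 -0.002 0" --claw -1

```text
time: 14.35
ee_pos: [0.5502, -0.1175, 0.3994]
eef_rot: [0.765, 0.644, -0.0, -0.001]
ft_force: [0.2, 0.4, 1.0]
width: 0.0007
```

```bash
python3 - <<'E'
from h import *
s=read_state();print(s['ft_force'],s['ee_pos'].round(4))
p,d,c=snap('wrist','w6')
snap('top','t6');p2,d2,c2=snap('side','s6')
P=cloud(d,c)
hsv=cv2.cvtColor(p,cv2.COLOR_RGB2HSV)
m=((hsv[...,0]>40)&(hsv[...,0]<85)&(hsv[...,1]>90)).astype(np.uint8)
n,l,st,ce=cv2.connectedComponentsWithStats(m)
for i in range(1,n):
    if st[i,4]>60: print(ce[i],st[i],onplane(c,[ce[i]],.067).round(4),np.nanmedian(P[l==i],0).round(3))
E
```

```text
[0.17415565 0.37989353 0.98645186] [ 0.5502 -0.1175  0.3994]
[217.06338028 208.75352113] [211 202  13  14 142] [[ 0.445  -0.1497  0.067 ]] [ 0.445 -0.15   0.066]
```

View pics/w6.png

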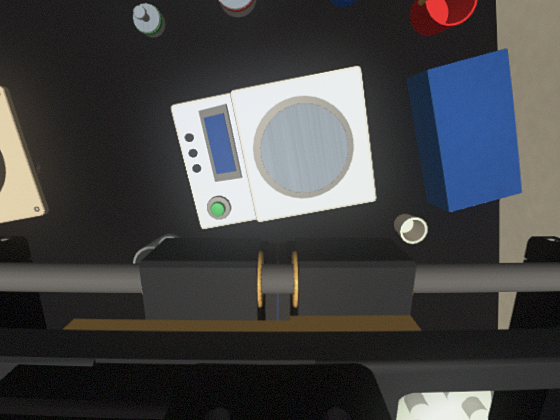

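View pics/s6.png

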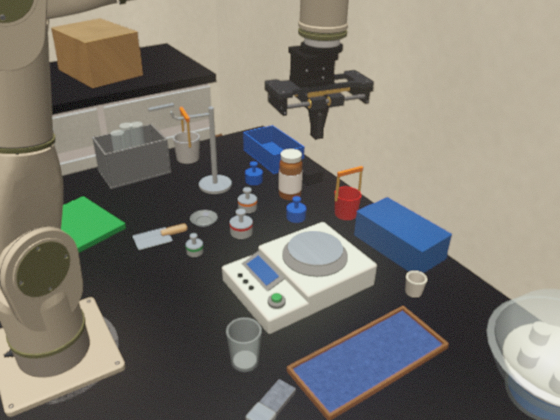

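View pics/t6.png

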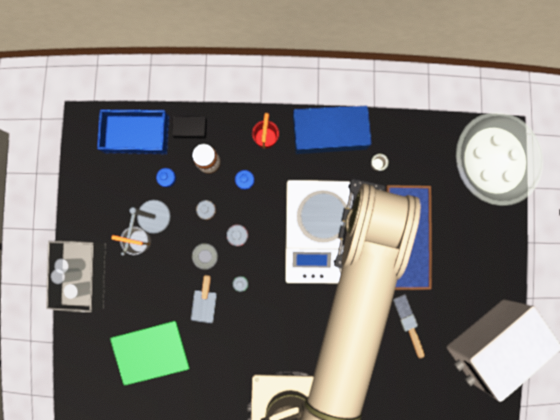

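```bash
python3 - <<'E'
from h import *
for n,z in (('wrist',.091),):
    p,d,c=ld(n); P=cloud(d,c)
    m=(np.abs(P[...,2]-.091)<.007); k,l,st,ce=cv2.connectedComponentsWithStats(m.astype(np.uint8)); i=1+np.argmax(st[1:,4]); print(st[i],ce[i]); 
    cn=max(cv2.findContours((l==i).astype(np.uint8),0,1)[0],key=cv2.contourArea); e=cv2.fitEllipse(cn);print(e,onplane(c,[e[0]],.091)); Q=onplane(c,cn[:,0,:],.091); print('rad',np.percentile(np.linalg.norm(Q[:,:2]-onplane(c,[e[0]],.091)[0,:2],axis=1),[10,50,90]))
    print(np.nanmedian(P[l==i],0))
go([0.4455,-0.151,0.10],-10)
p,d,c=ld('top')
z=cv2.imread('pics/t3.png')[:,:,::-1]; hsv=cv2.cvtColor(z,cv2.COLOR_RGB2HSV); g=cv2.cvtColor(z,cv2.COLOR_RGB2GRAY)
a=cv2.resize(z[170:250,280:365],(637,600),interpolation=cv2.INTER_CUBIC);cv2.imwrite('pics/pc.png',a[:,:,::-1])
E
```

```text
[ 261  103   87   90 6117] [304.02762792 147.61484388]
((304.0475769042969, 147.603759765625), (86.1867904663086, 88.96068572998047), 11.908350944519043) [[ 0.59639695 -0.07680243  0.091     ]]
rad [0.06203391 0.06322641 0.06587939]
[ 0.59639481 -0.07692515  0.09014092]
t 14.5 ee [ 0.5501 -0.1183  0.3999] jaw -9.9 tilt [-0.0001  0.0005] shift [-0.0503 -0.0974  0.2999] roll 0.002 alt -3.14 dist 0.319
```

View pics/pc.png

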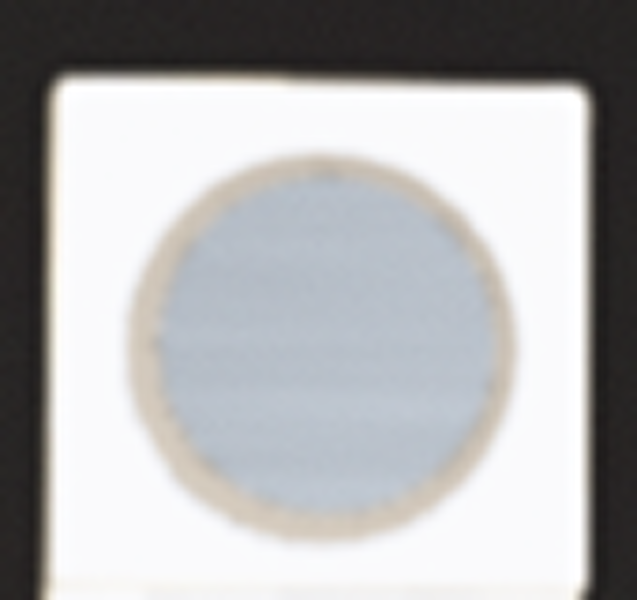

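```bash
python3 - <<'E'
from h import *
c=imaging.get_calibration('top');print(onplane(c,[[323.3,215.4]],.091))
E
```

```text
[[ 0.59789352 -0.08182195  0.091     ]]
```

Request:
move_arm --pt "-0.01 -0.02 0.04 0" --pt "-0.03 -0.05 0.09 0" --pt "-0.05 -0.08 0.14 0" --pt "-0.05 -0.097 0.19 0" --pt "-0.05 -0.097 0.23 0" --pt "-0.05 -0.097 0.27 0" --pt "-0.05 -0.097 0.295 0" --pt "-0.05 -0.097 0.305 0" --pt "-0.05 -0.097 0.305 0" --pt "-0.05 -0.097 0.305 0" --claw -1

```text
time: 15.5
ee_pos: [0.4469, -0.1522, 0.0965]
eef_rot: [0.766, 0.643, 0.001, 0.001]
ft_force: [0.1, -1.2, 0.5]
width: 0.0004
```

Request:
move_arm --pt "0 0 0.012 0" --pt "0 0 0.022 0" --pt "0 0 0.028 0" --pt "0 0 0.031 0" --pt "0 0 0.033 0" --pt "0 0 0.0345 0" --pt "0 0 0.0345 0" --pt "0 0 0.0345 0" --pt "0 0 0.0345 0"

```text
time: 16.4
ee_pos: [0.4457, -0.1521, 0.0613]
eef_rot: [0.766, 0.643, 0.0, -0.0]
ft_force: [-5.6, 3.1, 14.1]
width: 0.0003
```

Request:
move_arm --pt "0 0 0.0005 0" --pt "0 0 0.0005 0" --pt "0 0 0 0" --pt "0 0 -0.005 0" --pt "0 0 -0.02 0" --pt "0 0 -0.06 0" --pt "0 0 -0.1 0" --pt "0 0 -0.14 0" --pt "0 0 -0.18 0" --pt "0 0 -0.2 0" --pt "0 0 -0.2 0"

```text
time: 17.5
ee_pos: [0.4471, -0.1527, 0.2635]
eef_rot: [0.766, 0.642, 0.002, 0.002]
ft_force: [-0.1, -0.3, -0.4]
width: 0.0008
```

```bash
python3 - <<'E'
from h import *
s=go([0.393,0.155,0.26],-10);print(s['ft_force'])
p,d,c=snap('wrist','w7')
snap('top','t7');p2,d2,c2=snap('side','s7')
E
```

```text
t 17.5 ee [ 0.4471 -0.1527  0.2635] jaw -10.0 tilt [0.0053 0.    ] shift [ 0.2935 -0.1069  0.0032] roll -0.001 alt 3.141 dist 0.312
[-0.12385667 -0.27140976 -0.39812281]
```

View pics/w7.png

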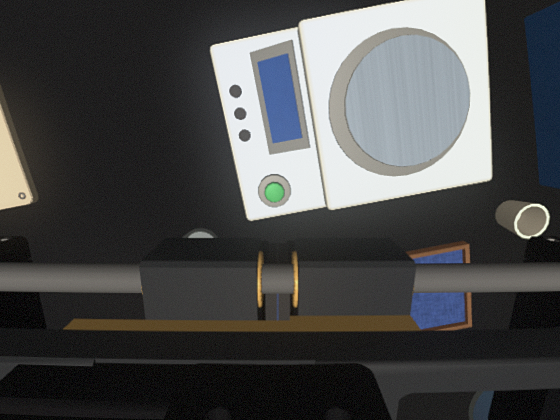

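View pics/t7.png

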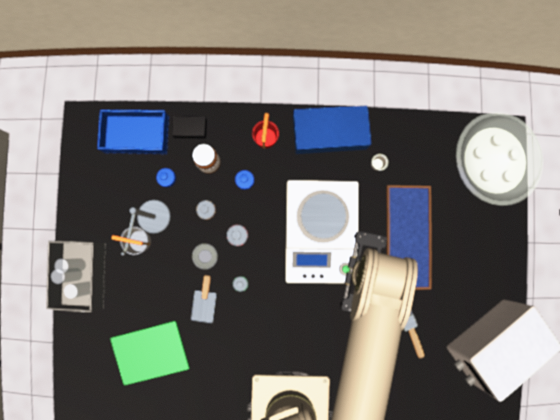

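```bash
python3 - <<'E'
from h import *
go([0.42,0.06,0.28],-10)
E
```

```text
t 17.65 ee [ 0.4453 -0.1521  0.2596] jaw -10.0 tilt [-0.001   0.0001] shift [ 0.2045 -0.0619 -0.0204] roll -0.001 alt 3.141 dist 0.215
```

Request:
move_arm --pt "0.02 -0.005 -0.01 0" --pt "0.2 -0.062 -0.02 0" --pt "0.2 -0.062 -0.02 0" --pt "0.2 -0.062 -0.02 0" --pt "0.2 -0.062 -0.02 0" --pt "0.2 -0.062 -0.02 0" --pt "0.2 -0.062 -0.02 0" --pt "0.2 -0.062 -0.02 0" --pt "0.2 -0.062 -0.02 0" --pt "0.2 -0.062 -0.02 0" --claw 1

```text
time: 18.65
ee_pos: [0.4196, 0.0547, 0.2803]
eef_rot: [0.767, 0.642, -0.0, -0.0]
ft_force: [-0.2, -0.2, -0.1]
width: 0.0724
```

```bash
python3 - <<'E'
from h import *
p,d,c=snap('wrist','w8'); P=cloud(d,c); snap('top','t8')
m=((P[...,2]>.015)&(P[...,2]<.08)).astype(np.uint8)
n,l,st,ce=cv2.connectedComponentsWithStats(m)
for i in range(1,n):
    if st[i,4]>200 and st[i,1]<240: 
        Q=P[l==i]; print(ce[i].round(),st[i],np.nanpercentile(Q[:,2],[50,98]).round(3),'c',np.nanmean(Q[:,:2],0).round(4),'min',np.nanpercentile(Q,2,axis=0).round(4),'max',np.nanpercentile(Q,98,axis=0).round(4))
go([.393,.155,.2],-10)
E
```

```text
[26. 10.] [   0    0   62   32 1034] [0.017 0.019] c [0.1498 0.3268] min [0.1221 0.3103 0.0152] max [0.1899 0.3426 0.0188]
[400.   4.] [381   0  39  11 279] [0.029 0.034] c [0.6005 0.2444] min [0.5852 0.2399 0.0154] max [0.6195 0.2533 0.0343]
[214.  26.] [186  18  57  19 725] [0.018 0.02 ] c [0.3774 0.2617] min [0.3442 0.2537 0.0152] max [0.4099 0.2705 0.0201]
[487.  68.] [ 461   45   56   48 1952] [0.033 0.065] c [0.6949 0.1541] min [0.6753 0.1299 0.0174] max [0.719  0.1786 0.0649]
[353.  78.] [ 327   51   53   54 2155] [0.036 0.07 ] c [0.5309 0.1693] min [0.5055 0.1431 0.0247] max [0.561  0.197  0.0701]
[242. 110.] [225  94  34  34 919] [0.027 0.054] c [0.3923 0.1571] min [0.3724 0.1388 0.0227] max [0.4108 0.1759 0.0539]
[387. 217.] [  269   170   237    94 13643] [0.063 0.069] c [ 0.5496 -0.0045] min [ 0.4077 -0.0504  0.023 ] max [0.6917 0.0269 0.069 ]
[553. 203.] [544 171  16  67 832] [0.027 0.039] c [ 0.7929 -0.036 ] min [ 0.7882 -0.0836  0.0154] max [0.7989 0.0037 0.0393]
[ 17. 232.] [  0 223  41  22 407] [0.028 0.049] c [0.0458 0.0558] min [0.0226 0.0379 0.0154] max [0.0631 0.0702 0.0486]
t 18.75 ee [0.4195 0.0551 0.2805] jaw -10.1 tilt [-0.0001  0.0001] shift [ 0.0937 -0.0436  0.0805] roll -0.002 alt 3.14 dist 0.131
```

View pics/w8.png

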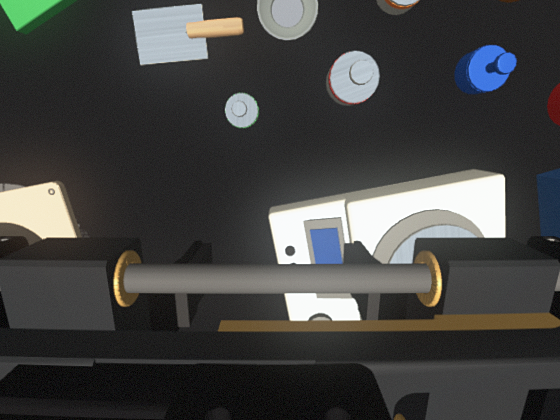

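```bash
python3 - <<'E'
from h import *
go([.3925,.1565,.10],-10)
E
```

```text
t 18.75 ee [0.4195 0.0551 0.2805] jaw -10.1 tilt [-0.0001  0.0001] shift [ 0.0951 -0.0444  0.1805] roll -0.002 alt 3.14 dist 0.209
```

Request:
move_arm --pt "0.03 -0.015 0.03 0" --pt "0.06 -0.03 0.06 0" --pt "0.09 -0.042 0.1 0" --pt "0.095 -0.0445 0.14 0" --pt "0.095 -0.0445 0.18 0" --pt "0.095 -0.0445 0.21 0" --pt "0.095 -0.0445 0.235 0" --pt "0.095 -0.0445 0.255 0" --pt "0.095 -0.0445 0.266 0" --pt "0.095 -0.0445 0.272 0" --pt "0.095 -0.0445 0.272 0" --pt "0.095 -0.0445 0.272 0" --claw 1

```text
time: 19.95
ee_pos: [0.3928, 0.1572, 0.0093]
eef_rot: [0.766, 0.643, 0.001, 0.0]
ft_force: [0.2, 1.1, 0.6]
width: 0.0868
```

Request:
move_arm --pt "0 0 0 0" --pt "0 0 0 0" --pt "0 0 0 0" --pt "0 0 0 0" --pt "0 0 0 0" --pt "0 0 0 0" --pt "0 0 0 0" --pt "0 0 0 0" --pt "0 0 0 0" --pt "0 0 0 0" --claw -1 --newtons 25

```text
time: 20.95
ee_pos: [0.3921, 0.1569, 0.0085]
eef_rot: [0.766, 0.643, -0.0, -0.0]
ft_force: [-1.8, 0.4, 1.8]
width: 0.0415
```

Request:
move_arm --pt "0 0 -0.004 0" --pt "0 0 -0.015 0" --pt "0 0 -0.035 0" --pt "0 0 -0.065 0" --pt "0 0 -0.1 0" --pt "0 0 -0.13 0" --pt "0 0 -0.14 0" --pt "0 0 -0.14 0" --pt "0 0 -0.14 0"

```text
time: 21.85
ee_pos: [0.3916, 0.1565, 0.1475]
eef_rot: [0.766, 0.643, -0.001, -0.0]
ft_force: [-0.3, 0.6, -3.2]
width: 0.0412
```

```bash
python3 - <<'E'
from h import *
s=go([.597,-.0793,.15],-10);print(s['ft_force'],s['width'])
E
```

```text
t 21.85 ee [0.3916 0.1565 0.1475] jaw -10.0 tilt [-0.0012 -0.0006] shift [-0.1965  0.2433 -0.0026] roll -0.0 alt 3.141 dist 0.313
[-0.29962216  0.60113206 -3.19434671] 0.041178358841769194
```

Request:
move_arm --pt "-0.008 0.01 -0.003 0" --pt "-0.024 0.03 -0.003 0" --pt "-0.044 0.054 -0.003 0" --pt "-0.066 0.082 -0.003 0" --pt "-0.089 0.11 -0.003 0" --pt "-0.112 0.138 -0.003 0" --pt "-0.135 0.167 -0.003 0" --pt "-0.156 0.193 -0.003 0" --pt "-0.175 0.217 -0.003 0" --pt "-0.189 0.234 -0.003 0" --pt "-0.196 0.243 -0.003 0" --pt "-0.1965 0.243 -0.003 0" --pt "-0.1965 0.243 -0.003 0"

```text
time: 23.15
ee_pos: [0.5966, -0.0786, 0.1508]
eef_rot: [0.766, 0.643, -0.001, -0.001]
ft_force: [0.6, 0.6, -2.8]
width: 0.0413
```

```bash
python3 - <<'E'
from h import *
s=go([.597,-.0793,.1005],-10);print(s['ft_force'],s['width'])
p,d,c=snap('wrist','w9'); p2,d2,c2=snap('side','s9')
a=cv2.resize(p2[150:300,210:410],(800,600),interpolation=cv2.INTER_CUBIC);cv2.imwrite('pics/s9c.png',a[:,:,::-1])
E
```

```text
t 23.15 ee [ 0.5966 -0.0786  0.1508] jaw -10.0 tilt [-0.0016  0.0001] shift [-0.0007  0.0006  0.0503] roll -0.0 alt 3.141 dist 0.05
[ 0.64379821  0.58641979 -2.79857148] 0.04125984392044017
```

View pics/w9.png

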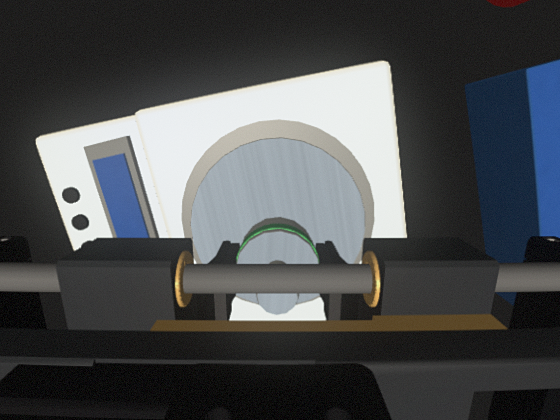

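View pics/s9c.png

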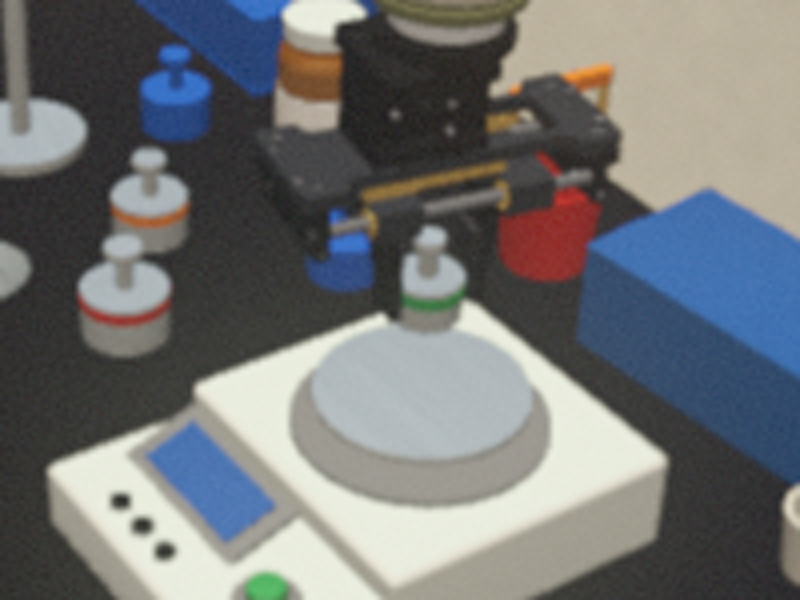

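Request:
move_arm --pt "0 0 0.006 0" --pt "0 0 0.016 0" --pt "0 0 0.027 0" --pt "0 0 0.036 0" --pt "0 0 0.042 0" --pt "0 0 0.046 0" --pt "0 0 0.048 0" --pt "0 0 0.049 0" --pt "0 0 0.0495 0" --pt "0 0 0.05 0" --pt "0 0 0.0505 0" --pt "0 0 0.051 0" --pt "0 0 0.0515 0" --pt "0 0 0.052 0" --pt "0 0 0.052 0"

```text
time: 24.75
ee_pos: [0.5973, -0.0789, 0.0995]
eef_rot: [0.766, 0.643, 0.0, -0.0]
ft_force: [-0.4, -0.6, -2.6]
width: 0.0412
```

Request:
move_arm --pt "0 0 0.0005 0" --pt "0 0 0.001 0" --pt "0 0 0.0015 0" --pt "0 0 0.0015 0"

```text
time: 25.15
ee_pos: [0.5973, -0.0789, 0.0981]
eef_rot: [0.766, 0.643, 0.0, -0.0]
ft_force: [-1.0, 0.8, -0.8]
width: 0.0415
```

Request:
move_arm --pt "0 0 0 0" --pt "0 0 0 0" --pt "0 0 0 0" --pt "0 0 0 0" --pt "0 0 0 0" --pt "0 0 0 0" --pt "0 0 0 0" --claw 1

```text
time: 25.85
ee_pos: [0.5973, -0.0789, 0.098]
eef_rot: [0.766, 0.643, 0.0, -0.0]
ft_force: [-0.5, 0.8, -0.1]
width: 0.0848
```

Request:
move_arm --pt "0 0 -0.01 0" --pt "0 0 -0.03 0" --pt "0 0 -0.06 0" --pt "0 0 -0.1 0" --pt "-0.03 0 -0.12 0" --pt "-0.07 0 -0.12 0" --pt "-0.1 0 -0.12 0" --pt "-0.1 0 -0.12 0" --pt "-0.1 0 -0.12 0" --claw 1

```text
time: 26.75
ee_pos: [0.5798, -0.178, 0.2187]
eef_rot: [0.767, 0.642, 0.0, 0.0]
ft_force: [-0.5, 0.0, -0.0]
width: 0.0871
```

```bash
cat >> h.py <<'E'
def panlook(f,sink,hb,dia):
    s=go([.597,-.0793,.2]);p,d,c=snap('wrist',f); P=cloud(d,c)
    zt=.091-sink
    m=np.abs(P[...,2]-(zt+hb))<.006
    cc=np.hypot(P[...,0]-.597,P[...,1]+.079)<.06
    m=(m&cc).astype(np.uint8); n,l,st,ce=cv2.connectedComponentsWithStats(m); i=1+np.argmax(st[1:,4])
    cn=max(cv2.findContours((l==i).astype(np.uint8),0,1)[0],key=cv2.contourArea); e=cv2.fitEllipse(cn); print('weight top',e,onplane(c,[e[0]],zt+hb).round(4))
    m=np.abs(P[...,2]-zt)<.005
    m=m&(np.hypot(P[...,0]-.597,P[...,1]+.079)<.08)
    Q=P[m][:,:2]; h=cv2.convexHull(Q.astype(np.float32)); q=h[:,0]
    A=np.c_[2*q,np.ones(len(q))]; x=np.linalg.lstsq(A,(q**2).sum(1),rcond=None)[0]; print('pan',x[:2].round(4),'r',np.sqrt(x[2]+x[0]**2+x[1]**2).round(4),'z',np.nanmedian(P[m][:,2]).round(4))
E
python3 - <<'E'
from h import *
panlook('w10',.002,.028,.042)
E
```

```text
t 26.75 ee [ 0.5798 -0.178   0.2187] jaw -10.1 tilt [0.0006 0.0002] shift [ 0.1002 -0.0004  0.0187] roll 0.0 alt 0.0 dist 0.102
weight top ((277.1171875, 88.87390899658203), (52.09111404418945, 54.9218635559082), 1.9715601205825806) [[ 0.5971 -0.0781  0.117 ]]
pan [ 0.5961 -0.079 ] r 0.0647 z 0.0883
```

View pics/w10.png

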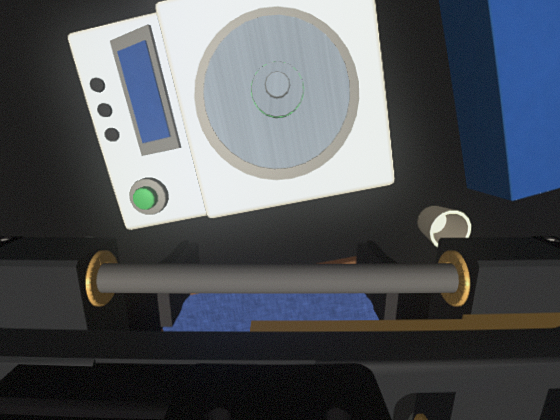

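Request:
move_arm --pt "0.03 0 0 0" --pt "0.07 0 0 0" --pt "0.099 0 0.01 0" --pt "0.099 0 0.03 0" --pt "0.099 0 0.06 0" --pt "0.099 0 0.09 0" --pt "0.099 0 0.105 0" --pt "0.099 0 0.115 0" --pt "0.099 0 0.12 0" --pt "0.099 0 0.12 0" --pt "0.099 0 0.12 0" --claw 1

```text
time: 27.9
ee_pos: [0.5978, -0.08, 0.0991]
eef_rot: [0.766, 0.643, 0.001, 0.0]
ft_force: [0.6, -0.1, 0.3]
width: 0.0872
```

Request:
move_arm --pt "0 0 0 0" --pt "0 0 0 0" --pt "0 0 0 0" --pt "0 0 0 0" --pt "0 0 0 0" --pt "0 0 0 0" --pt "0 0 0 0" --pt "0 0 0 0" --pt "0 0 0 0" --pt "0 0 0 0" --claw -1 --newtons 25

```text
time: 28.9
ee_pos: [0.5971, -0.0799, 0.098]
eef_rot: [0.766, 0.643, 0.0, -0.0]
ft_force: [0.1, 0.2, -0.3]
width: 0.0415
```

Request:
move_arm --pt "0 0 -0.003 0" --pt "0 0 -0.008 0" --pt "0 0 -0.018 0" --pt "0 0 -0.032 0" --pt "0 0 -0.05 0" --pt "0 0 -0.06 0" --pt "0 0 -0.06 0" --pt "0 0 -0.06 0"

```text
time: 29.7
ee_pos: [0.597, -0.0798, 0.1579]
eef_rot: [0.766, 0.643, 0.0, -0.0]
ft_force: [0.2, -1.0, -3.2]
width: 0.0414
```

```bash
python3 - <<'E'
from h import *
s=go([.455,-.378,.10],0);print(s['ft_force'],s['width'])
E
```

```text
t 29.7 ee [ 0.597  -0.0798  0.1579] jaw -10.0 tilt [0.0001 0.0003] shift [-0.3184 -0.088   0.0579] roll -0.175 alt 2.967 dist 0.335
[ 0.24718915 -1.03651494 -3.18656626] 0.04141366513332534
```

Request:
move_arm --pt "-0.008 -0.002 0 0" --pt "-0.025 -0.007 0 -0.01" --pt "-0.05 -0.014 0 -0.03" --pt "-0.08 -0.022 0 -0.05" --pt "-0.11 -0.03 0 -0.07" --pt "-0.14 -0.039 0 -0.09" --pt "-0.17 -0.047 0 -0.11" --pt "-0.2 -0.055 0 -0.13" --pt "-0.23 -0.064 0.005 -0.15" --pt "-0.26 -0.072 0.015 -0.175" --pt "-0.285 -0.079 0.025 -0.175" --pt "-0.305 -0.084 0.035 -0.175" --pt "-0.315 -0.087 0.045 -0.175" --pt "-0.3185 -0.088 0.055 -0.175" --pt "-0.3185 -0.088 0.058 -0.175" --pt "-0.3185 -0.088 0.058 -0.175"

```text
time: 31.3
ee_pos: [0.4555, -0.3769, 0.0993]
eef_rot: [0.707, 0.708, 0.0, -0.001]
ft_force: [0.8, 0.6, -2.4]
width: 0.0413
```

```bash
python3 - <<'E'
from h import *
s=go([.455,-.378,.0145],0);print(s['ft_force'],s['width'])
p,d,c=snap('wrist','w11'); p2,d2,c2=snap('side','s11')
E
```

```text
t 31.3 ee [ 0.4555 -0.3769  0.0993] jaw 0.1 tilt [-0.0007  0.0011] shift [-0.0012 -0.0004  0.0848] roll 0.001 alt -3.14 dist 0.085
[ 0.80608276  0.61274277 -2.4046605 ] 0.041272407566529994
```

View pics/w11.png

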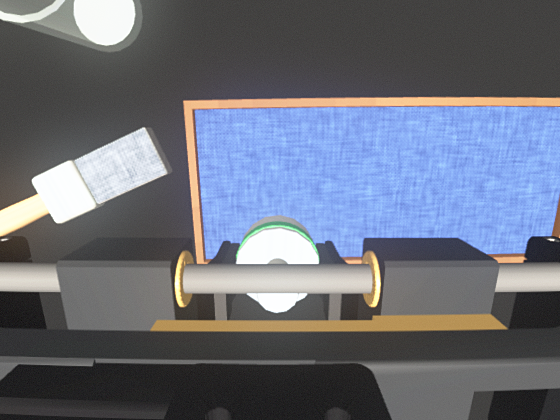

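View pics/s11.png

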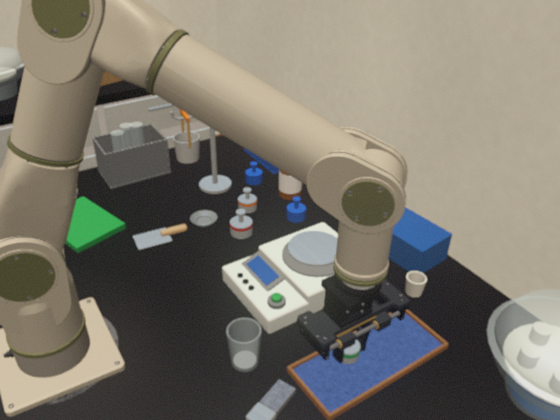

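```bash
python3 - <<'E'
from h import *
p,d,c=ld('wrist'); print(onplane(c,[[196,112],[202,250],[380,106],[540,262],[556,240]],.006).round(4))
E
```

```text
[[ 0.3915 -0.2933  0.006 ]
 [ 0.3898 -0.4071  0.006 ]
 [ 0.5344 -0.2886  0.006 ]
 [ 0.6903 -0.4191  0.006 ]
 [ 0.7008 -0.3984  0.006 ]]
```

Request:
move_arm --pt "0 0 0.008 0" --pt "0 0 0.022 0" --pt "0 0 0.04 0" --pt "0 0 0.056 0" --pt "0 0 0.068 0" --pt "0 0 0.076 0" --pt "0 0 0.08 0" --pt "0 0 0.082 0" --pt "0 0 0.083 0" --pt "0 0 0.0835 0" --pt "0 0 0.0835 0"

```text
time: 32.5
ee_pos: [0.4552, -0.3783, 0.0169]
eef_rot: [0.707, 0.707, 0.0, 0.0]
ft_force: [0.9, 0.6, -2.9]
width: 0.0413
```

Request:
move_arm --pt "0 0 0.0005 0" --pt "0 0 0.001 0" --pt "0 0 0.001 0"

```text
time: 32.8
ee_pos: [0.455, -0.3782, 0.0155]
eef_rot: [0.707, 0.707, 0.0, -0.0]
ft_force: [0.1, -0.8, -3.5]
width: 0.0416
```

Request:
move_arm --pt "0 0 0.0005 0" --pt "0 0 0.001 0" --pt "0 0 0.001 0"

```text
time: 33.1
ee_pos: [0.4551, -0.3782, 0.0148]
eef_rot: [0.707, 0.707, 0.0, -0.0]
ft_force: [-1.9, 1.9, 4.2]
width: 0.0415
```

Request:
move_arm --pt "0 0 -0.0005 0" --pt "0 0 -0.0005 0" --pt "0 0 -0.0005 0" --pt "0 0 -0.0005 0" --pt "0 0 -0.0005 0" --pt "0 0 -0.0005 0" --claw 0.4

```text
time: 33.7
ee_pos: [0.455, -0.3782, 0.015]
eef_rot: [0.707, 0.707, 0.0, -0.0]
ft_force: [0.8, -0.0, -0.0]
width: 0.0609
```

Request:
move_arm --pt "0 0 -0.01 0" --pt "0 0 -0.03 0" --pt "0 0 -0.06 0" --pt "0 0 -0.1 0" --pt "0 0 -0.15 0" --pt "0 0 -0.2 0" --pt "0 0 -0.25 0" --pt "0 0 -0.28 0" --pt "0 0 -0.28 0" --pt "0 0 -0.28 0"

```text
time: 34.7
ee_pos: [0.4549, -0.3784, 0.2957]
eef_rot: [0.707, 0.707, 0.0, 0.001]
ft_force: [0.3, 0.6, 0.3]
width: 0.0611
```

```bash
python3 - <<'E'
from h import *
s=go([.62,.15,.28],-10);print(s['ft_force'],s['width'])
snap('top','t12'); p2,d2,c2=snap('side','s12')
a=cv2.resize(p2[150:420,140:500],(800,600),interpolation=cv2.INTER_CUBIC);cv2.imwrite('pics/s12c.png',a[:,:,::-1])
E
```

```text
t 34.7 ee [ 0.4549 -0.3784  0.2957] jaw -0.0 tilt [ 0.0013 -0.0004] shift [0.5284 0.1649 0.0157] roll 0.174 alt -2.967 dist 0.554
[0.34801985 0.56695763 0.25942937] 0.061090556659623166
```

View pics/s12c.png

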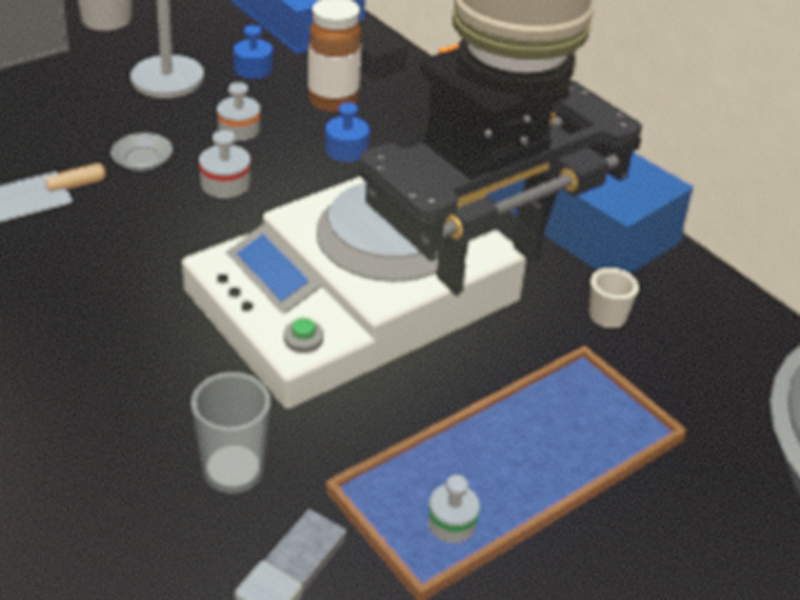

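View pics/t12.png

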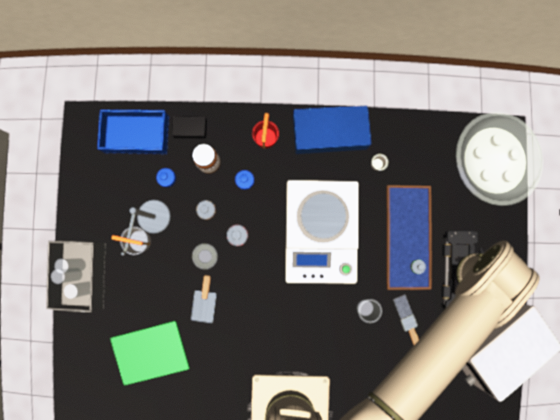

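Request:
move_arm --pt "0.025 0.008 0.015 0.02" --pt "0.53 0.165 0.015 0.174" --pt "0.53 0.165 0.015 0.174" --pt "0.53 0.165 0.015 0.174" --pt "0.53 0.165 0.015 0.174" --pt "0.53 0.165 0.015 0.174" --pt "0.53 0.165 0.015 0.174" --pt "0.53 0.165 0.015 0.174" --pt "0.53 0.165 0.015 0.174" --pt "0.53 0.165 0.015 0.174" --pt "0.53 0.165 0.015 0.174" --pt "0.53 0.165 0.015 0.174" --pt "0.53 0.165 0.015 0.174" --pt "0.53 0.165 0.015 0.174" --pt "0.53 0.165 0.015 0.174" --pt "0.53 0.165 0.015 0.174" --claw 1

```text
time: 36.4
ee_pos: [0.6199, 0.1501, 0.28]
eef_rot: [0.767, 0.642, -0.0, 0.0]
ft_force: [-0.8, -0.2, 0.7]
width: 0.0868
```

```bash
cat >> h.py <<'E'
def wlook(f,zb):
    p,d,c=snap('wrist',f); P=cloud(d,c)
    for z in zb:
        m=(np.abs(P[...,2]-z)<.007).astype(np.uint8); m[235:]=0
        n,l,st,ce=cv2.connectedComponentsWithStats(m)
        for i in range(1,n):
            if st[i,4]>400:
                cn=max(cv2.findContours((l==i).astype(np.uint8),0,1)[0],key=cv2.contourArea); e=cv2.fitEllipse(cn)
                Q=onplane(c,cn[:,0,:],z); print(z,np.round(e[0],1),np.round(e[1],1),'XY',onplane(c,[e[0]],z)[0,:2].round(4),'diam',np.ptp(Q[:,:2],axis=0).round(4))
E
python3 - <<'E'
from h import *
wlook('w13',(.034,.037)); snap('top','t13')
go([.6097,.2645,.10],-10)
E
```

```text
0.034 [453.   22.7] [55.1 61.1] XY [0.8595 0.3076] diam [0.0665 0.0595]
0.034 [252.1  95. ] [43.1 45.1] XY [0.6091 0.2674] diam [0.0538 0.0536]
0.034 [338.6 171.5] [39.7 41.3] XY [0.7013 0.1557] diam [0.0525 0.0541]
0.034 [211.2 181.7] [44.8 46.4] XY [0.5358 0.1718] diam [0.0614 0.06  ]
0.037 [453.3  22.7] [55.1 60. ] XY [0.8583 0.3069] diam [0.0648 0.0585]
0.037 [251.9  94.8] [42.5 44.7] XY [0.6091 0.2673] diam [0.0532 0.0524]
0.037 [338.8 171.7] [39.1 40.9] XY [0.701  0.1558] diam [0.0518 0.0532]
0.037 [211.1 181.8] [44.5 46.5] XY [0.5363 0.172 ] diam [0.0606 0.0596]
t 36.5 ee [0.62   0.1506 0.2802] jaw -10.1 tilt [0.0002 0.0001] shift [ 0.1103 -0.0301  0.1802] roll -0.001 alt 3.141 dist 0.213
```

View pics/w13.png

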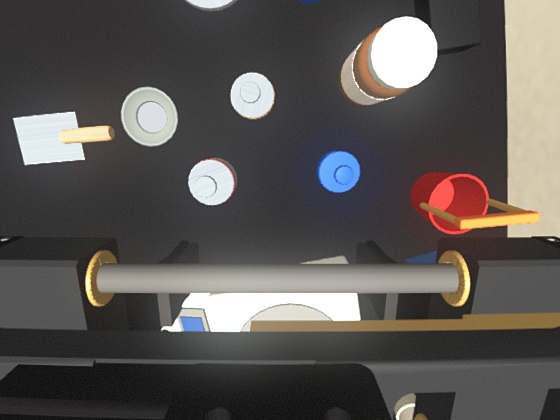

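```bash
python3 - <<'E'
from h import *
c=imaging.get_calibration('top'); print(onplane(c,[[204.2,154.8]],.14))
c=imaging.get_calibration('wrist'); print(onplane(c,[[404,52]],.14))
go([.6095,.2655,.10],-30)
E
```

```text
[[0.75567702 0.25994295 0.14      ]]
[[0.75480829 0.26713247 0.14      ]]
t 36.5 ee [0.62   0.1506 0.2802] jaw -10.1 tilt [0.0002 0.0001] shift [ 0.1113 -0.0304  0.1802] roll 0.348 alt -2.794 dist 0.214
```

Request:
move_arm --pt "0.02 -0.005 0.02 0.1" --pt "0.06 -0.016 0.05 0.25" --pt "0.095 -0.026 0.08 0.4" --pt "0.111 -0.0305 0.11 0.52" --pt "0.111 -0.0305 0.14 0.61" --pt "0.111 -0.0305 0.17 0.61" --pt "0.111 -0.0305 0.2 0.61" --pt "0.111 -0.0305 0.225 0.61" --pt "0.111 -0.0305 0.245 0.61" --pt "0.111 -0.0305 0.26 0.61" --pt "0.111 -0.0305 0.268 0.61" --pt "0.111 -0.0305 0.272 0.61" --pt "0.111 -0.0305 0.272 0.61" --pt "0.111 -0.0305 0.272 0.61" --claw 1

```text
time: 37.9
ee_pos: [0.6098, 0.2666, 0.009]
eef_rot: [0.924, 0.383, 0.001, -0.0]
ft_force: [0.3, -0.6, 0.2]
width: 0.0872
```

Request:
move_arm --pt "0 0 0 0" --pt "0 0 0 0" --pt "0 0 0 0" --pt "0 0 0 0" --pt "0 0 0 0" --pt "0 0 0 0" --pt "0 0 0 0" --pt "0 0 0 0" --pt "0 0 0 0" --pt "0 0 0 0" --claw -1 --newtons 35

```text
time: 38.9
ee_pos: [0.6089, 0.2668, 0.0081]
eef_rot: [0.924, 0.383, -0.0, -0.0]
ft_force: [-3.0, 1.9, 2.7]
width: 0.0537
```

Request:
move_arm --pt "0 0 -0.003 0" --pt "0 0 -0.01 0" --pt "0 0 -0.025 0" --pt "0 0 -0.05 0" --pt "0 0 -0.08 0" --pt "0 0 -0.11 0" --pt "0 0 -0.135 0" --pt "0 0 -0.145 0" --pt "0 0 -0.145 0" --pt "0 0 -0.145 0"

```text
time: 39.9
ee_pos: [0.6086, 0.2661, 0.1519]
eef_rot: [0.924, 0.383, -0.001, 0.0]
ft_force: [-0.6, 0.3, -6.4]
width: 0.0531
```

```bash
python3 - <<'E'
from h import *
s=go([.597,-.0793,.145],-10);print(s['ft_force'],s['width'])
E
```

```text
t 39.9 ee [0.6086 0.2661 0.1519] jaw -44.9 tilt [-0.0014 -0.0007] shift [-0.2527  0.2357  0.0072] roll -0.61 alt 2.532 dist 0.346
[-0.57834377  0.34492203 -6.40652978] 0.05308880608736491
```

Request:
move_arm --pt "-0.006 0.006 0 0" --pt "-0.02 0.019 0 -0.03" --pt "-0.04 0.037 0 -0.08" --pt "-0.063 0.059 0 -0.14" --pt "-0.086 0.08 0 -0.2" --pt "-0.109 0.102 0 -0.27" --pt "-0.132 0.123 0 -0.34" --pt "-0.155 0.145 0 -0.41" --pt "-0.178 0.166 0 -0.48" --pt "-0.2 0.187 0 -0.54" --pt "-0.22 0.205 0.001 -0.59" --pt "-0.237 0.221 0.003 -0.61" --pt "-0.248 0.231 0.005 -0.61" --pt "-0.2527 0.2357 0.007 -0.61" --pt "-0.2527 0.2357 0.007 -0.61" --pt "-0.2527 0.2357 0.007 -0.61"

```text
time: 41.5
ee_pos: [0.5977, -0.0775, 0.1457]
eef_rot: [0.765, 0.643, 0.0, -0.0]
ft_force: [1.2, 0.4, -6.2]
width: 0.0534
```

```bash
python3 - <<'E'
from h import *
s=go([.597,-.0793,.0998],-10);print(s['ft_force'],s['width'])
p2,d2,c2=snap('side','s14')
a=cv2.resize(p2[150:300,210:410],(800,600),interpolation=cv2.INTER_CUBIC);cv2.imwrite('pics/s14c.png',a[:,:,::-1])
E
```

```text
t 41.5 ee [ 0.5977 -0.0775  0.1457] jaw -9.9 tilt [-0.0004  0.0008] shift [-0.0019 -0.0004  0.0459] roll 0.002 alt -3.14 dist 0.046
[ 1.19264599  0.4023567  -6.21610038] 0.05341007497589613
```

View pics/s14c.png

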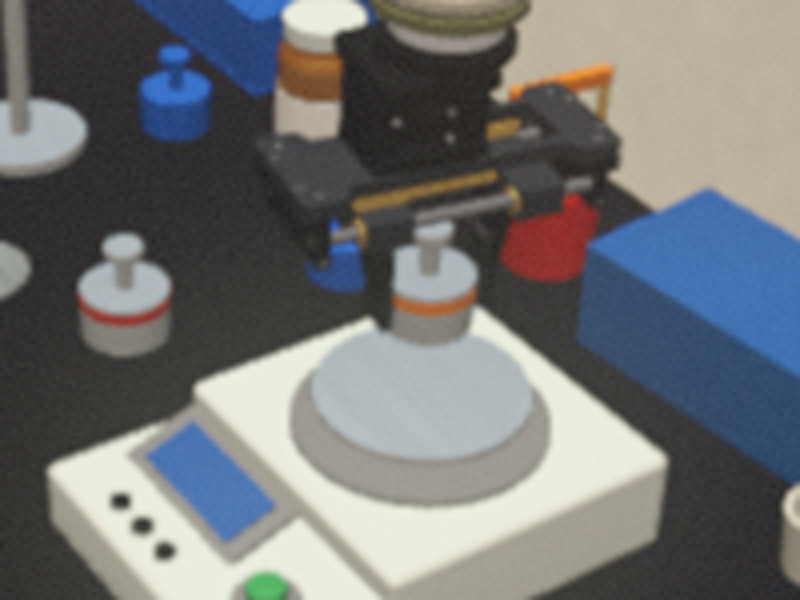

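Request:
move_arm --pt "0 0 0.006 0" --pt "0 0 0.016 0" --pt "0 0 0.026 0" --pt "0 0 0.034 0" --pt "0 0 0.039 0" --pt "0 0 0.042 0" --pt "0 0 0.0435 0" --pt "0 0 0.0445 0" --pt "0 0 0.0455 0" --pt "0 0 0.0465 0" --pt "0 0 0.0475 0" --pt "0 0 0.0485 0" --pt "0 0 0.0492 0" --pt "0 0 0.0495 0" --pt "0 0 0.0495 0"

```text
time: 43.05
ee_pos: [0.5978, -0.079, 0.0967]
eef_rot: [0.766, 0.643, 0.0, 0.0]
ft_force: [-1.0, 0.7, -3.2]
width: 0.0535
```

Request:
move_arm --pt "0 0 0.0005 0" --pt "0 0 0.001 0" --pt "0 0 0.0012 0" --pt "0 0 0.0012 0"

```text
time: 43.45
ee_pos: [0.5978, -0.079, 0.0955]
eef_rot: [0.766, 0.643, 0.0, 0.0]
ft_force: [-0.5, -0.7, -0.1]
width: 0.0532
```

Request:
move_arm --pt "0 0 0 0" --pt "0 0 0 0" --pt "0 0 0 0" --pt "0 0 0 0" --pt "0 0 0 0" --pt "0 0 0 0" --pt "0 0 0 0" --claw 1

```text
time: 44.15
ee_pos: [0.5977, -0.079, 0.0953]
eef_rot: [0.766, 0.643, 0.0, 0.0]
ft_force: [-0.5, 0.5, -0.2]
width: 0.0865
```

Request:
move_arm --pt "0 0 -0.01 0" --pt "0 0 -0.03 0" --pt "0 0 -0.06 0" --pt "0 0 -0.1 0" --pt "-0.03 0 -0.12 0" --pt "-0.07 0 -0.12 0" --pt "-0.1 0 -0.12 0" --pt "-0.1 0 -0.12 0" --pt "-0.1 0 -0.12 0" --claw 1

```text
time: 45.05
ee_pos: [0.5802, -0.178, 0.216]
eef_rot: [0.766, 0.642, 0.0, 0.0]
ft_force: [-0.4, 0.2, -0.9]
width: 0.0868
```

```bash
python3 - <<'E'
from h import *
panlook('w15',.004,.034,.054)
E
```

```text
t 45.05 ee [ 0.5802 -0.178   0.216 ] jaw -10.1 tilt [0.0006 0.0002] shift [ 0.1001 -0.0007  0.016 ] roll 0.0 alt 0.0 dist 0.101
weight top ((277.02349853515625, 87.81412506103516), (68.29417419433594, 73.07276153564453), 176.37835693359375) [[ 0.5974 -0.0783  0.121 ]]
pan [ 0.5962 -0.0791] r 0.0646 z 0.0863
```

View pics/w15.png

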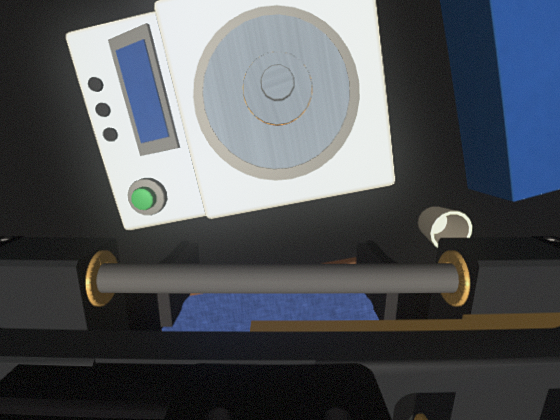

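Centred. Return, grip, take it to the tray.

Request:
move_arm --pt "0.03 0 0 0" --pt "0.07 0 0 0" --pt "0.099 0 0.01 0" --pt "0.099 0 0.03 0" --pt "0.099 0 0.06 0" --pt "0.099 0 0.09 0" --pt "0.099 0 0.105 0" --pt "0.099 0 0.115 0" --pt "0.099 0 0.12 0" --pt "0.099 0 0.12 0" --pt "0.099 0 0.12 0" --claw 1

```text
time: 46.2
ee_pos: [0.5981, -0.08, 0.0964]
eef_rot: [0.766, 0.643, 0.001, 0.0]
ft_force: [0.8, 0.6, -0.9]
width: 0.0873
```

Request:
move_arm --pt "0 0 0 0" --pt "0 0 0 0" --pt "0 0 0 0" --pt "0 0 0 0" --pt "0 0 0 0" --pt "0 0 0 0" --pt "0 0 0 0" --pt "0 0 0 0" --pt "0 0 0 0" --pt "0 0 0 0" --claw -1 --newtons 35

```text
time: 47.2
ee_pos: [0.5976, -0.08, 0.0954]
eef_rot: [0.766, 0.643, 0.0, 0.0]
ft_force: [-0.6, -0.2, 0.3]
width: 0.0538
```

Request:
move_arm --pt "0 0 -0.003 0" --pt "0 0 -0.008 0" --pt "0 0 -0.018 0" --pt "0 0 -0.032 0" --pt "0 0 -0.05 0" --pt "0 0 -0.06 0" --pt "0 0 -0.06 0" --pt "0 0 -0.06 0"

```text
time: 48.0
ee_pos: [0.5973, -0.0799, 0.1552]
eef_rot: [0.766, 0.643, 0.0, -0.0]
ft_force: [0.2, 0.3, -6.3]
width: 0.0536
```

```bash
python3 - <<'E'
from h import *
s=go([.545,-.330,.12],0);print(s['ft_force'],s['width'])
E
```

```text
t 48.0 ee [ 0.5973 -0.0799  0.1552] jaw -10.0 tilt [-0.      0.0002] shift [-0.2554 -0.0082  0.0351] roll -0.174 alt 2.968 dist 0.258
[ 0.16906577  0.28138053 -6.34519969] 0.05357736308306232
```

Request:
move_arm --pt "-0.008 0 0 0" --pt "-0.025 -0.001 0 -0.02" --pt "-0.05 -0.002 0 -0.04" --pt "-0.08 -0.003 0 -0.07" --pt "-0.11 -0.004 0 -0.1" --pt "-0.14 -0.005 0 -0.13" --pt "-0.17 -0.006 0 -0.16" --pt "-0.2 -0.007 0.005 -0.175" --pt "-0.225 -0.008 0.012 -0.175" --pt "-0.245 -0.008 0.022 -0.175" --pt "-0.254 -0.008 0.03 -0.175" --pt "-0.2555 -0.008 0.035 -0.175" --pt "-0.2555 -0.008 0.035 -0.175" --pt "-0.2555 -0.008 0.035 -0.175"

```text
time: 49.4
ee_pos: [0.5461, -0.3288, 0.1203]
eef_rot: [0.706, 0.708, 0.0, -0.0]
ft_force: [0.4, 0.2, -4.9]
width: 0.0535
```

```bash
python3 - <<'E'
from h import *
s=go([.545,-.330,.0143],0);print(s['ft_force'],s['width'])
E
```

```text
t 49.4 ee [ 0.5461 -0.3288  0.1203] jaw 0.2 tilt [0.0002 0.0009] shift [-0.0013 -0.0011  0.106 ] roll 0.003 alt -3.139 dist 0.106
[ 0.35852112  0.22844974 -4.90199439] 0.05349937110128467
```

Request:
move_arm --pt "0 0 0.008 0" --pt "0 0 0.022 0" --pt "0 0 0.042 0" --pt "0 0 0.062 0" --pt "0 0 0.08 0" --pt "0 0 0.092 0" --pt "0 0 0.099 0" --pt "0 0 0.102 0" --pt "0 0 0.1035 0" --pt "0 0 0.104 0" --pt "0 0 0.1045 0" --pt "0 0 0.1045 0"

```text
time: 50.6
ee_pos: [0.5456, -0.3303, 0.0162]
eef_rot: [0.707, 0.707, 0.0, 0.0]
ft_force: [0.2, -0.2, -5.7]
width: 0.0537
```

Request:
move_arm --pt "0 0 0.0005 0" --pt "0 0 0.001 0" --pt "0 0 0.001 0"

```text
time: 50.9
ee_pos: [0.5454, -0.3302, 0.0148]
eef_rot: [0.707, 0.707, 0.0, -0.0]
ft_force: [0.7, 0.3, -5.8]
width: 0.0533
```

Request:
move_arm --pt "0 0 0.0005 0" --pt "0 0 0.0008 0" --pt "0 0 0.0008 0"

```text
time: 51.2
ee_pos: [0.5454, -0.3303, 0.0142]
eef_rot: [0.707, 0.707, 0.0, 0.0]
ft_force: [-1.1, 0.8, -1.3]
width: 0.0535
```

Request:
move_arm --pt "0 0 0.0002 0" --pt "0 0 0.0002 0" --pt "0 0 0.0002 0" --pt "0 0 0.0002 0" --pt "0 0 0.0002 0" --pt "0 0 0.0002 0" --claw 0.65

```text
time: 51.8
ee_pos: [0.5454, -0.3303, 0.0138]
eef_rot: [0.707, 0.707, 0.0, 0.0]
ft_force: [-0.1, 1.3, -0.0]
width: 0.0717
```

Request:
move_arm --pt "0 0 -0.01 0" --pt "0 0 -0.03 0" --pt "0 0 -0.06 0" --pt "0 0 -0.1 0" --pt "0 0 -0.15 0" --pt "0 0 -0.2 0" --pt "0 0 -0.25 0" --pt "0 0 -0.27 0" --pt "0 0 -0.27 0" --pt "0 0 -0.27 0"

```text
time: 52.8
ee_pos: [0.5452, -0.3303, 0.2842]
eef_rot: [0.707, 0.707, 0.0, 0.0]
ft_force: [0.1, 0.5, -0.9]
width: 0.0717
```

```bash
python3 - <<'E'
from h import *
s=go([.56,.06,.28],-10);print(s['ft_force'],s['width'])
snap('top','t16'); p2,d2,c2=snap('side','s16')
a=cv2.resize(p2[150:420,140:500],(800,600),interpolation=cv2.INTER_CUBIC);cv2.imwrite('pics/s16c.png',a[:,:,::-1])
E
```

```text
t 52.8 ee [ 0.5452 -0.3303  0.2842] jaw 0.1 tilt [ 0.0006 -0.0001] shift [0.3903 0.0151 0.0041] roll 0.175 alt -2.966 dist 0.391
[ 0.11714837  0.53406621 -0.93383782] 0.0716519741715473
```

View pics/s16c.png

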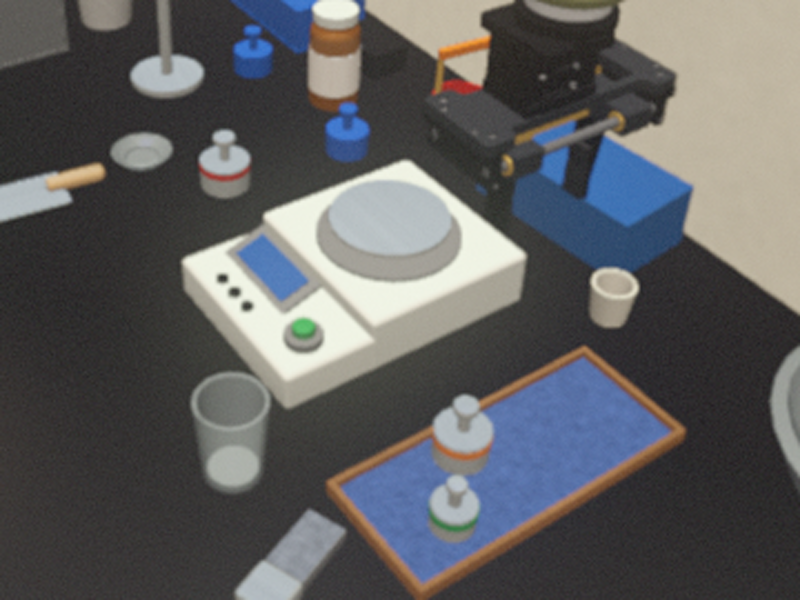

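View pics/t16.png

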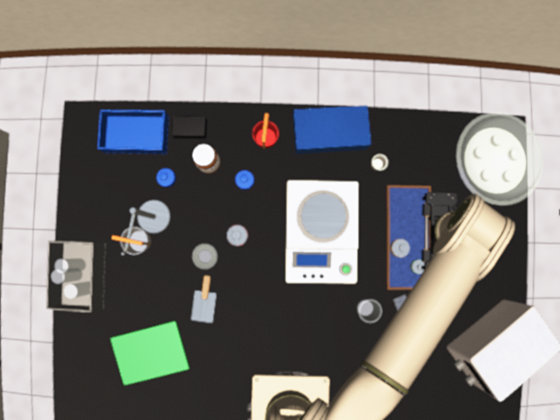

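Request:
move_arm --pt "0.025 0.001 0.004 0.02" --pt "0.39 0.015 0.004 0.175" --pt "0.39 0.015 0.004 0.175" --pt "0.39 0.015 0.004 0.175" --pt "0.39 0.015 0.004 0.175" --pt "0.39 0.015 0.004 0.175" --pt "0.39 0.015 0.004 0.175" --pt "0.39 0.015 0.004 0.175" --pt "0.39 0.015 0.004 0.175" --pt "0.39 0.015 0.004 0.175" --pt "0.39 0.015 0.004 0.175" --pt "0.39 0.015 0.004 0.175" --pt "0.39 0.015 0.004 0.175" --claw 1

```text
time: 54.2
ee_pos: [0.56, 0.0581, 0.2797]
eef_rot: [0.767, 0.642, -0.0, 0.0]
ft_force: [0.1, 0.2, -0.1]
width: 0.0873
```

```bash
python3 - <<'E'
from h import *
wlook('w17',(.037,))
go([.5362,.170,.10],-10)
E
```

```text
0.037 [377.   90.2] [41.9 45.7] XY [0.7    0.1543] diam [0.0528 0.0528]
0.037 [241.7 100.6] [47.9 50.3] XY [0.5356 0.171 ] diam [0.0599 0.0592]
0.037 [439.3 193.6] [46.2 50.7] XY [0.7685 0.0123] diam [0.1254 0.0655]
0.037 [-1496.8   433.5] [  70.6 3422.5] XY [-2.3257  0.1672] diam [0.296  0.0243]
t 54.25 ee [0.56   0.0584 0.2798] jaw -10.1 tilt [-0.0001 -0.0002] shift [ 0.1058 -0.043   0.1798] roll -0.002 alt 3.14 dist 0.213
```

View pics/w17.png

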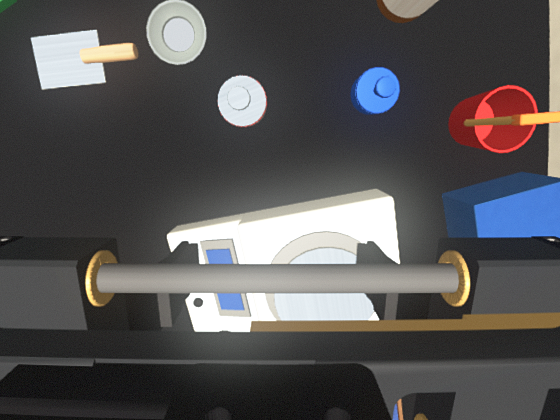

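Request:
move_arm --pt "0.03 -0.012 0.02 0" --pt "0.07 -0.028 0.05 0" --pt "0.1 -0.041 0.08 0" --pt "0.106 -0.043 0.12 0" --pt "0.106 -0.043 0.16 0" --pt "0.106 -0.043 0.195 0" --pt "0.106 -0.043 0.225 0" --pt "0.106 -0.043 0.245 0" --pt "0.106 -0.043 0.26 0" --pt "0.106 -0.043 0.268 0" --pt "0.106 -0.043 0.27 0" --pt "0.106 -0.043 0.27 0" --pt "0.106 -0.043 0.27 0" --claw 1

```text
time: 55.55
ee_pos: [0.5367, 0.1719, 0.0109]
eef_rot: [0.766, 0.643, 0.001, 0.0]
ft_force: [0.9, 0.4, -0.4]
width: 0.0873
```

Request:
move_arm --pt "0 0 0 0" --pt "0 0 0 0" --pt "0 0 0 0" --pt "0 0 0 0" --pt "0 0 0 0" --pt "0 0 0 0" --pt "0 0 0 0" --pt "0 0 0 0" --pt "0 0 0 0" --claw -1 --newtons 45

```text
time: 56.45
ee_pos: [0.5359, 0.1717, 0.0099]
eef_rot: [0.766, 0.643, -0.0, -0.0]
ft_force: [-2.4, 0.4, 2.9]
width: 0.0592
```

Request:
move_arm --pt "0 0 -0.003 0" --pt "0 0 -0.01 0" --pt "0 0 -0.025 0" --pt "0 0 -0.05 0" --pt "0 0 -0.08 0" --pt "0 0 -0.11 0" --pt "0 0 -0.135 0" --pt "0 0 -0.14 0" --pt "0 0 -0.14 0" --pt "0 0 -0.14 0"

```text
time: 57.45
ee_pos: [0.5351, 0.1713, 0.1484]
eef_rot: [0.766, 0.643, -0.001, -0.0]
ft_force: [-0.5, 0.0, -8.7]
width: 0.0591
```

```bash
python3 - <<'E'
from h import *
s=go([.5965,-.0793,.145],-10);print(s['ft_force'],s['width'])
E
```

```text
t 57.45 ee [0.5351 0.1713 0.1484] jaw -10.0 tilt [-0.002  -0.0008] shift [-0.2362  0.1039  0.0035] roll 0.001 alt -3.141 dist 0.258
[-0.48036891  0.04191971 -8.71853235] 0.0591368866053793
```

Request:
move_arm --pt "-0.008 0.003 0 0" --pt "-0.024 0.011 0 0" --pt "-0.046 0.02 0 0" --pt "-0.07 0.031 0 0" --pt "-0.094 0.041 0 0" --pt "-0.118 0.052 0 0" --pt "-0.142 0.062 0 0" --pt "-0.166 0.073 0 0" --pt "-0.19 0.084 0 0" --pt "-0.211 0.093 0 0" --pt "-0.226 0.099 0.002 0" --pt "-0.234 0.103 0.003 0" --pt "-0.236 0.104 0.0035 0" --pt "-0.236 0.104 0.0035 0" --pt "-0.236 0.104 0.0035 0"

```text
time: 58.95
ee_pos: [0.5974, -0.0775, 0.1461]
eef_rot: [0.765, 0.644, 0.0, -0.0]
ft_force: [-0.5, -0.1, -7.5]
width: 0.0593
```

```bash
python3 - <<'E'
from h import *
s=go([.5965,-.079,.1009],-10);print(s['ft_force'],s['width'])
p2,d2,c2=snap('side','s18')
a=cv2.resize(p2[150:300,210:410],(800,600),interpolation=cv2.INTER_CUBIC);cv2.imwrite('pics/s18c.png',a[:,:,::-1])
E
```

```text
t 58.95 ee [ 0.5974 -0.0775  0.1461] jaw -9.9 tilt [-0.0005  0.0007] shift [-0.0016 -0.0006  0.0452] roll 0.002 alt -3.14 dist 0.045
[-0.46040958 -0.05473403 -7.48668239] 0.05931363038344548
```

View pics/s18c.png

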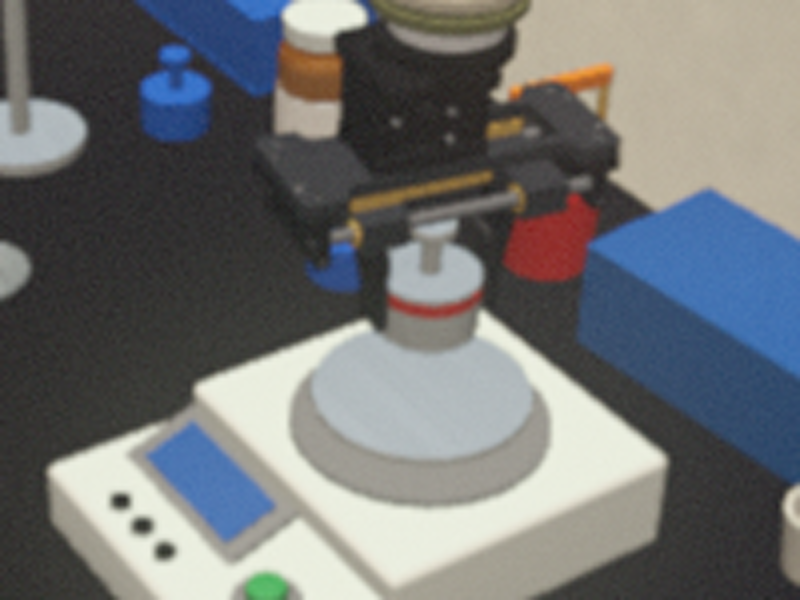

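Request:
move_arm --pt "0 0 0.006 0" --pt "0 0 0.016 0" --pt "0 0 0.026 0" --pt "0 0 0.034 0" --pt "0 0 0.039 0" --pt "0 0 0.0415 0" --pt "0 0 0.0425 0" --pt "0 0 0.0435 0" --pt "0 0 0.0443 0" --pt "0 0 0.0451 0" --pt "0 0 0.0459 0" --pt "0 0 0.0467 0" --pt "0 0 0.0475 0" --pt "0 0 0.0483 0" --pt "0 0 0.0483 0" --pt "0 0 0.0483 0"

```text
time: 60.6
ee_pos: [0.5977, -0.0788, 0.0983]
eef_rot: [0.766, 0.643, 0.0, 0.0]
ft_force: [-0.9, -0.2, -4.4]
width: 0.0593
```

```bash
python3 - <<'E'
from h import *
s=go([.5965,-.079,.0957],-10);print(s['ft_force'],s['width'])
E
```

```text
t 60.6 ee [ 0.5977 -0.0788  0.0983] jaw -10.0 tilt [0.0004 0.0001] shift [-0.0004 -0.0012  0.0026] roll 0.0 alt -3.141 dist 0.003
[-0.92611856 -0.23317697 -4.37524118] 0.059289334469442484
```

Request:
move_arm --pt "0 0 0.0006 0" --pt "0 0 0.0012 0" --pt "0 0 0.0018 0" --pt "0 0 0.0022 0" --pt "0 0 0.0022 0"

```text
time: 61.1
ee_pos: [0.5977, -0.0788, 0.096]
eef_rot: [0.766, 0.643, 0.0, 0.0]
ft_force: [-1.2, 0.9, -0.3]
width: 0.0592
```

Request:
move_arm --pt "0 0 0 0" --pt "0 0 0 0" --pt "0 0 0 0" --pt "0 0 0 0" --pt "0 0 0 0" --pt "0 0 0 0" --pt "0 0 0 0" --claw 1

```text
time: 61.8
ee_pos: [0.5976, -0.0788, 0.0958]
eef_rot: [0.766, 0.643, 0.0, 0.0]
ft_force: [0.3, -0.8, 0.4]
width: 0.0865
```

Request:
move_arm --pt "0 0 -0.01 0" --pt "0 0 -0.03 0" --pt "0 0 -0.06 0" --pt "0 0 -0.1 0" --pt "-0.03 0 -0.12 0" --pt "-0.07 0 -0.12 0" --pt "-0.1 0 -0.12 0" --pt "-0.1 0 -0.12 0" --pt "-0.1 0 -0.12 0" --claw 1

```text
time: 62.7
ee_pos: [0.5801, -0.1778, 0.2165]
eef_rot: [0.766, 0.642, 0.0, 0.0]
ft_force: [-0.3, 0.2, 0.2]
width: 0.0871
```

```bash
python3 - <<'E'
from h import *
panlook('w19',.0052,.037,.06)
p2,d2,c2=snap('side','s19')
a=cv2.resize(p2[150:420,140:500],(800,600),interpolation=cv2.INTER_CUBIC);cv2.imwrite('pics/s19c.png',a[:,:,::-1])
E
```

```text
t 62.7 ee [ 0.5801 -0.1778  0.2165] jaw -10.1 tilt [0.0006 0.0002] shift [ 0.1    -0.0006  0.0165] roll 0.0 alt 0.0 dist 0.101
weight top ((276.940673828125, 89.34844970703125), (76.24217224121094, 80.9601058959961), 175.79989624023438) [[ 0.597  -0.0793  0.1228]]
pan [ 0.5961 -0.079 ] r 0.0646 z 0.085
```

View pics/s19c.png

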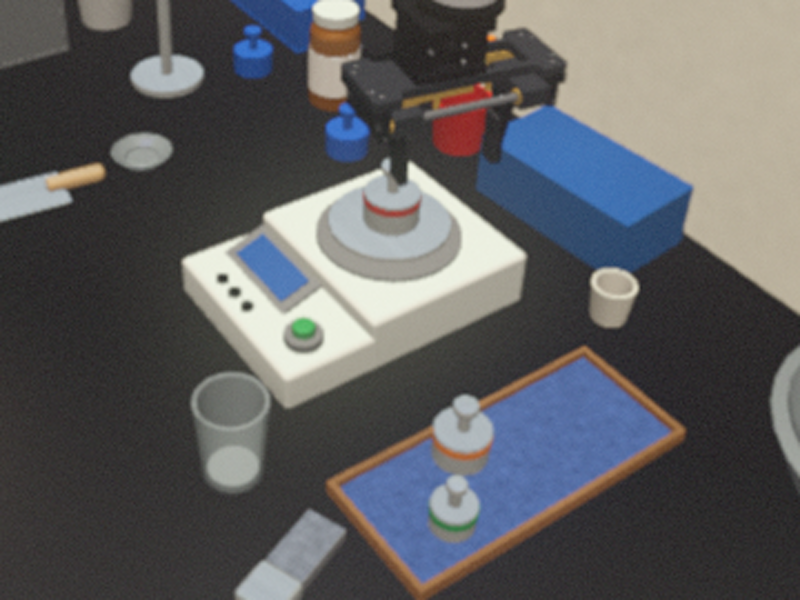

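Centred and upright. Retrieve it.

Request:
move_arm --pt "0.03 0 0 0" --pt "0.07 0 0 0" --pt "0.099 0 0.01 0" --pt "0.099 0 0.03 0" --pt "0.099 0 0.06 0" --pt "0.099 0 0.09 0" --pt "0.099 0 0.105 0" --pt "0.099 0 0.115 0" --pt "0.099 0 0.12 0" --pt "0.099 0 0.12 0" --pt "0.099 0 0.12 0" --claw 1

```text
time: 63.9
ee_pos: [0.5981, -0.0798, 0.0969]
eef_rot: [0.766, 0.643, 0.001, 0.0]
ft_force: [-0.5, -0.2, 0.9]
width: 0.0867
```

Request:
move_arm --pt "0 0 0 0" --pt "0 0 0 0" --pt "0 0 0 0" --pt "0 0 0 0" --pt "0 0 0 0" --pt "0 0 0 0" --pt "0 0 0 0" --pt "0 0 0 0" --pt "0 0 0 0" --claw -1 --newtons 45

```text
time: 64.8
ee_pos: [0.5975, -0.0798, 0.0959]
eef_rot: [0.766, 0.643, 0.0, 0.0]
ft_force: [1.7, -0.3, -0.5]
width: 0.0591
```

Request:
move_arm --pt "0 0 -0.003 0" --pt "0 0 -0.008 0" --pt "0 0 -0.018 0" --pt "0 0 -0.032 0" --pt "0 0 -0.05 0" --pt "0 0 -0.06 0" --pt "0 0 -0.06 0" --pt "0 0 -0.06 0"

```text
time: 65.6
ee_pos: [0.5972, -0.0797, 0.1556]
eef_rot: [0.766, 0.643, -0.0, -0.0]
ft_force: [-1.7, 0.2, -8.5]
width: 0.0593
```

```bash
python3 - <<'E'
from h import *
s=go([.635,-.370,.12],0);print(s['ft_force'],s['width'])
snap('top','t20')
E
```

```text
t 65.6 ee [ 0.5972 -0.0797  0.1556] jaw -10.0 tilt [-0.0002  0.0002] shift [-0.2793  0.0875  0.0355] roll -0.174 alt 2.968 dist 0.295
[-1.73386913  0.1775976  -8.53858328] 0.05926212614542222
```

Request:
move_arm --pt "-0.008 0.003 0 0" --pt "-0.025 0.008 0 -0.02" --pt "-0.05 0.016 0 -0.04" --pt "-0.08 0.025 0 -0.07" --pt "-0.11 0.034 0 -0.1" --pt "-0.14 0.044 0 -0.13" --pt "-0.17 0.053 0 -0.16" --pt "-0.2 0.063 0.003 -0.175" --pt "-0.23 0.072 0.01 -0.175" --pt "-0.255 0.08 0.02 -0.175" --pt "-0.272 0.085 0.03 -0.175" --pt "-0.279 0.0875 0.035 -0.175" --pt "-0.2795 0.0875 0.0355 -0.175" --pt "-0.2795 0.0875 0.0355 -0.175" --pt "-0.2795 0.0875 0.0355 -0.175"

```text
time: 67.15
ee_pos: [0.6359, -0.3688, 0.1209]
eef_rot: [0.706, 0.708, 0.001, 0.0]
ft_force: [0.8, 0.6, -8.2]
width: 0.0591
```

```bash
python3 - <<'E'
from h import *
s=go([.635,-.370,.016],0);print(s['ft_force'],s['width'])
snap('wrist','w20')
E
```

```text
t 67.15 ee [ 0.6359 -0.3688  0.1209] jaw 0.2 tilt [0.001  0.0006] shift [-0.0012 -0.001   0.1049] roll 0.003 alt -3.139 dist 0.105
[ 0.80050878  0.63704697 -8.21376527] 0.05913973818234055
```

View pics/w20.png

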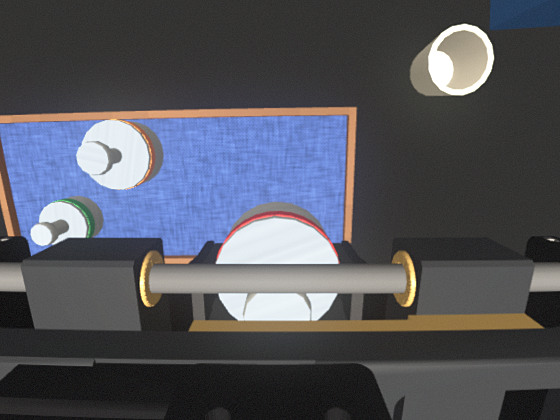

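```bash
python3 - <<'E'
from h import *
p,d,c=ld('wrist'); print(onplane(c,[[348,130],[346,230]],.014).round(4))
E
```

```text
[[ 0.694  -0.2985  0.014 ]
 [ 0.697  -0.3851  0.014 ]]
```

Request:
move_arm --pt "0 -0.002 0.008 0" --pt "0 -0.003 0.022 0" --pt "0 -0.003 0.042 0" --pt "0 -0.003 0.062 0" --pt "0 -0.003 0.08 0" --pt "0 -0.003 0.092 0" --pt "0 -0.003 0.098 0" --pt "0 -0.003 0.101 0" --pt "0 -0.003 0.102 0" --pt "0 -0.003 0.103 0" --pt "0 -0.003 0.1032 0" --pt "0 -0.003 0.1032 0"

```text
time: 68.4
ee_pos: [0.6324, -0.3703, 0.0176]
eef_rot: [0.707, 0.707, 0.0, 0.0]
ft_force: [-0.5, 0.1, -8.2]
width: 0.0591
```

Request:
move_arm --pt "0 0 0.0005 0" --pt "0 0 0.001 0" --pt "0 0 0.001 0"

```text
time: 68.7
ee_pos: [0.6323, -0.3702, 0.0162]
eef_rot: [0.707, 0.707, 0.0, 0.0]
ft_force: [0.6, 0.5, -7.7]
width: 0.0592
```

Request:
move_arm --pt "0 0 0.0004 0" --pt "0 0 0.0006 0" --pt "0 0 0.0006 0"

```text
time: 69.0
ee_pos: [0.6322, -0.3702, 0.0162]
eef_rot: [0.707, 0.707, 0.0, 0.0]
ft_force: [-3.5, 2.5, 1.0]
width: 0.0592
```

Request:
move_arm --pt "0 0 0 0" --pt "0 0 0 0" --pt "0 0 0 0" --pt "0 0 0 0" --pt "0 0 0 0" --pt "0 0 0 0" --claw 0.62

```text
time: 69.6
ee_pos: [0.6322, -0.3703, 0.0155]
eef_rot: [0.707, 0.707, 0.0, 0.0]
ft_force: [-0.3, 0.8, 0.5]
width: 0.0704
```

Request:
move_arm --pt "0 0 -0.01 0" --pt "0 0 -0.03 0" --pt "0 0 -0.06 0" --pt "0 0 -0.1 0" --pt "0 0 -0.15 0" --pt "0 0 -0.2 0" --pt "-0.03 0 -0.25 0" --pt "-0.07 -0.05 -0.27 0" --pt "-0.1 -0.08 -0.27 0" --pt "-0.1 -0.1 -0.27 0" --pt "-0.1 -0.1 -0.27 0"

```text
time: 70.7
ee_pos: [0.5267, -0.4749, 0.2881]
eef_rot: [0.71, 0.705, -0.001, 0.001]
ft_force: [-0.2, -0.2, -0.2]
width: 0.0706
```

```bash
python3 - <<'E'
from h import *
s=read_state();print(s['time'],s['ft_force'].round(2),s['ee_pos'].round(3))
snap('top','t21'); snap('side','s21'); snap('wrist','w21')
E
```

```text
70.7 [-0.23 -0.17 -0.17] [ 0.527 -0.475  0.288]
```

View pics/s21.png

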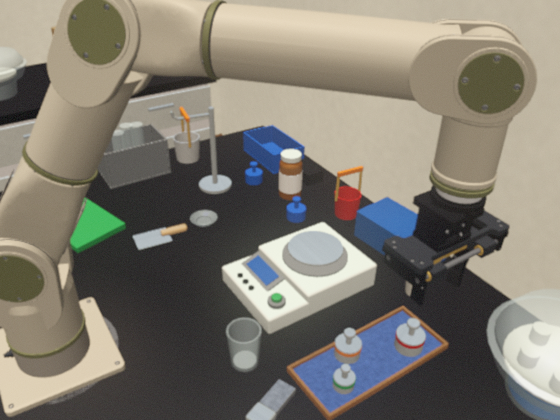

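View pics/t21.png

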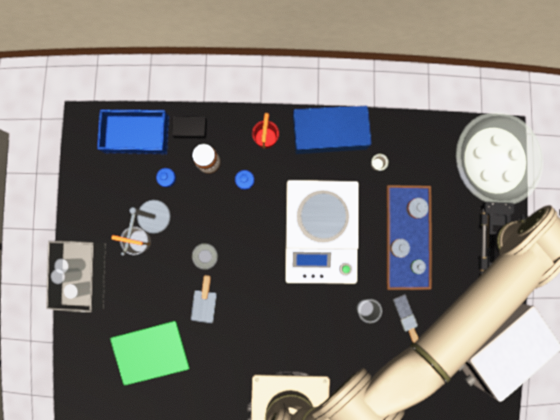

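View pics/w21.png

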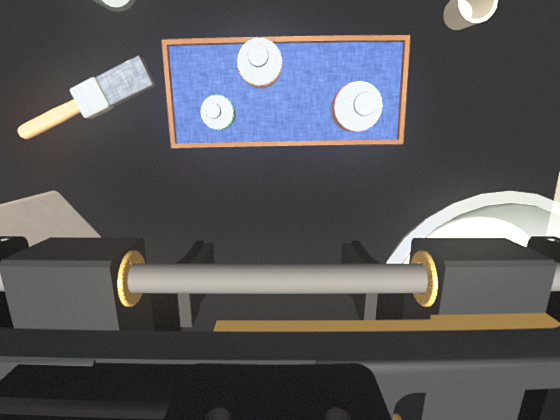

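```bash
python3 -c "
from h import *
print(r.close_job())"
```

```text
the job is handed in; nothing more can be done
None
```

The daily check is finished and I handed the job in at about 71 s, well inside the 210 s limit.

- **Pail:** it hangs by its bail on the hook rod, near the seat point.
- **Zero key:** I pressed it with the pan empty. The fingers went about 5.7 mm below the key's rest height and the force rose to 14 N, so it was pressed fully down. No reading confirmed that the press registered.
- **Weights:** w1 (green), w3 (orange) and w4 (red) were on the bench. No yellow weight was in any view, so I took w2 as absent. Each was set on the pan alone, in that order, released, and left for at least about 2 s. All three then went to the tray felt.
- **Centring:** the wrist camera put each weight within about 1.5 mm of the pan's centre. The wrist and top cameras had disagreed by up to about 5 mm in y, so I aimed at the mean of the two.
- **Pan depth:** it sank about 5 mm at most, with w4, far from overload.

The last top, side and wrist pictures show the three weights upright on the felt, the pan empty and the pail hanging. The other things, including the blue look-alikes and the red pail, appear unmoved. The robot was clear of everything. No check failed, and I saw no weight get knocked aside.

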